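Second layer on the carrier, pattern turned about

ROBOT

A 6-joint arm with a two-finger parallel gripper is mounted at the origin on a cart in front of the work surface, level with it; the furniture and walls round the work are solid. World frame = base frame: x ahead of the robot, y to its left, z up, the work surface at z = 0. Lengths are in m, angles in degrees, forces in N, time in s.
With the tool pointing down it reaches from about 0.35 to 0.775 m from the base axis. Payload 5.5 kg.
Tool frame: the origin (TCP) lies on the centre line of the jaws, within the pads' length; the fingertips stand 19 mm ahead of it and the grasp point (between the pads) is the TCP; z points along the fingers, y is the direction in which the jaws open and shut (so a half turn about z gives the same grasp; the last joint's range is limited). The gripper opens to 85 mm and grips with 20 to 120 N. Pads are 22 mm wide; open, the fingers measure 114 mm over their backs; the gripper's body (76 mm by 85 mm) begins 54 mm behind the grasp point. The pads swing forward as they close: fully open they stand 13 mm farther back than shut.
Start: joints at [61.73, 17.945, 2.641, 74.691, 0, 82.002], TCP at [0.199, 0.539, 0.25] pointing down, gripper open.
Joint ranges: [-158.12, 158.12], [-49.38, 96.58], [-58.88, 72.47], [-126.05, 133.96], [-84.25, 85.87], [-180, 180]. Speed limits (degrees/s): [147.25, 147.25, 180, 180, 180, 180].

INTERFACE

Orientations are given as a 3x3 rotation matrix whose columns are the frame's x, y, z axes.
In Python, from cell import arm gives the robot as it stands.
- The arm moves only by the tool arm_command, never from a script. Its argument "steps" is a list that holds one entry, the list of rows, each a list of 7 numbers: the turn, a rotation vector about the tool's x, y, z in degrees, then the shift along the tool's x, y, z in cm, then the closure, from 0 (fully open) to 1 (shut). In form: [[[ax, ay, az, x, y, z, claw], ...]]. A call has exactly 10 rows; each row is the pose to reach, as a shift and turn from the pose commanded when the call began, along the tool's axes at that moment; what a row does not reach only later rows make up. A row lasts 1/8 s, in which the tool goes at most 62.5 mm and 10.7 degrees, less where a joint would pass 70% of its speed; a pose out of reach is approached as far as the arm can. A call with a gripper value outside its range is refused whole. The fingers move at their own pace and stop on an object; "grip_force" is the grip in N (left out, the last holds). Time passes only in rows, so rows that repeat a pose let the fingers close, or fill a call up. It gives the time, the measured TCP pose, the force and the opening at its end, in the units of the state.
- arm.get_state(): the state, without advancing time (a new reading comes with each control period).
- arm.capture(name): name is "scene" or "side" or "wrist"; returns a dict with "color" (400x640x3 uint8, red, green, blue), "mtx" (3x3 intrinsics, pixels), "pose" (4x4, takes a point from camera to world coordinates). Camera axes: x right, y up, looking along -z (the intrinsics and any distortion apply to the point x, -y, -z); pixel columns grow to the right and rows downward; lengths in m; the calibration is good to about 2 mm. A picture is of the moment at which its call begins. There is no depth.
- arm.hand_in(): hands the job in, once; it reports no verdict.
The state is a dict: "t": time; "joint_pos": joint angles; "dq": joint speeds; "tau": joint torques, N m; "tcp_pos": TCP position; "ee_rot": TCP orientation; "ft_force": force on the tool from outside, world axes, zero at the start; "wrist_torque": the same for the moment, N m; "grip_width": finger opening in m.
Only numpy, scipy, OpenCV 4.12 (cv2) and the standard library are available. Lean on these libraries where they do the work, as an engineer would, in place of code of your own. Each camera call takes 0.05 s, during which the arm holds its last target. There are 200 camera calls.

TASK

Three boxes of jaw inserts still lie on the bench; stack them on the wooden carrier as a complete second layer that interlocks with the first: the same pattern turned half round, so that the two side-by-side boxes straddle the crosswise box beneath and the third lies crosswise at the other end. Set them upright, closed up to one another and flush with the layer below (a few millimetres out does no harm), do not shift the bottom layer, and leave the hex key, the loose jaw insert and the pen alone.

Things in the scene. Friction and masses are not known exactly. Their poses are not given: they have to be found in the camera images.
- carrier: slatted wooden carrier like a small pallet, fixed, any yaw, 116 (its x) x 82 (y) mm, deck 16 mm above the bench; origin under its centre at bench height. Bottom layer: crosswise box at x -34 mm, y 0 (long along y), pair at x +17, y +/-17 (long along x), 2 mm gaps, top 50 mm above the bench. Second layer: pair at x -17, y +/-17, crosswise box at x +34, y 0
- box_1: first box to be stacked, lying on the bench: shut cardboard box of jaw inserts, 0.14 to 0.28 kg, 66 mm long (its x) x 32 mm wide (its y) x 34 mm high (z up); origin at the centre of its underside. The three boxes are alike and may go to any place in the layer; taken by its two ends (66 mm apart) a box can be set down close beside another
- box_2: second box to be stacked, like box_1: shut cardboard box of jaw inserts, 0.14 to 0.28 kg, 66 mm long (its x) x 32 mm wide (its y) x 34 mm high (z up); origin at the centre of its underside
- box_3: third box to be stacked, like box_1: shut cardboard box of jaw inserts, 0.14 to 0.28 kg, 66 mm long (its x) x 32 mm wide (its y) x 34 mm high (z up); origin at the centre of its underside
- base_cross: loose crosswise box of the bottom layer on the carrier, at the carrier's -x end: shut cardboard box of jaw inserts, 0.14 to 0.28 kg, 66 mm long (its x) x 32 mm wide (its y) x 34 mm high (z up); origin at the centre of its underside
- base_pair_a: loose box of the bottom layer, one of the side-by-side pair (carrier +y side): shut cardboard box of jaw inserts, 0.14 to 0.28 kg, 66 mm long (its x) x 32 mm wide (its y) x 34 mm high (z up); origin at the centre of its underside
- base_pair_b: loose box of the bottom layer, the other of the pair (carrier -y side): shut cardboard box of jaw inserts, 0.14 to 0.28 kg, 66 mm long (its x) x 32 mm wide (its y) x 34 mm high (z up); origin at the centre of its underside
- hex_key: bystander: dark L-shaped hex key lying flat, 33 x 88 x 7 mm, origin at the centre of its underside, long along its y
- jaw_insert: bystander: bare serrated grey steel jaw insert lying flat, 22 x 60 x 11 mm, origin at the centre of its underside, long along its y
- pen: bystander: capped pen lying flat, 17 x 135 x 16 mm, origin at the centre of its underside, long along its y
Mind the look-alikes: they are no part of the job. Leave any black or purple look-alike of the box_1 alone.

How it is judged:
By the outcome, as a careful person would: the job done as asked, in the order asked, and still so for the second after the job is handed in, with the robot touching nothing.
It also fails if it takes over 72 s, if anything falls off the work surface, if the arm or the gripper's body presses on something with over 40 N, if the wrist force passes 120 N, or if a joint passes its speed limit or range.

## Working session

There is one attempt and no reset: what is moved stays moved. The work goes in short steps, Python scripts to look and compute and a tool call to move; the robot and the scene stay as the last step left them, time stands still between calls to the robot, and variables do not carry over. Pictures are saved under pics/ and viewed, about 8 in all and at most 12, crops included, and the job is handed in when it is done.

Besides the shell and the picture viewer there is one more tool, called after "Call:" by a JSON object that holds its "name" and its "arguments", one argument or row to a line. arm_command: Moves the arm, as the interface text tells. Its arguments: {"type":"object","properties":{"steps":{"type":"array"},"grip_force":{"type":"number"}},"required":["steps"]}

```bash
mkdir -p pics; ls; python3 - <<'E'
from cell import arm
import cv2,numpy as np
print(arm.get_state())
for n in["scene","side","wrist"]:
    c=arm.capture(n); cv2.imwrite(f"pics/{n}0.png",c["color"][:,:,::-1]); np.savez(f"pics/{n}0.npz",**{k:c[k] for k in("color","mtx","pose")}); print(n,c["mtx"].round(1).tolist(),c["pose"].round(4).tolist(),c.keys())
E
```

```text
pics
{'t': 0.0, 'joint_pos': array([ 6.17304103e+01,  1.79914274e+01,  2.57595075e+00,  7.46907498e+01,
       -3.24451412e-03,  8.20026874e+01]), 'dq': array([ 0.10490716, -0.03241073,  0.02281499,  0.10683517,  0.03881776,
        0.12463716]), 'tau': array([-2.49777740e-04, -4.80632293e+01,  2.98529971e+01,  1.95403537e-02,
        1.56258457e-04, -2.29901781e-05]), 'tcp_pos': array([0.19900663, 0.53894371, 0.24939534]), 'ee_rot': array([[-9.38056626e-01,  3.46480995e-01, -8.28219450e-04],
       [ 3.46481926e-01,  9.38055180e-01, -1.65969102e-03],
       [ 2.01864147e-04, -1.84384723e-03, -9.99998280e-01]]), 'ft_force': array([0.0729404 , 0.7310331 , 0.21942751]), 'wrist_torque': array([ 0.00586362,  0.01725599, -0.01229898]), 'grip_width': 0.0854930728325897}
scene [[373.8, 0.0, 323.9], [0.0, 373.8, 206.5], [0.0, 0.0, 1.0]] [[-0.9992, 0.0254, -0.0318, 0.4956], [-0.0383, -0.8495, 0.5262, 0.6969], [-0.0137, 0.527, 0.8497, 0.7525], [0.0, 0.0, 0.0, 1.0]] dict_keys(['color', 'mtx', 'pose'])
side [[486.0, 0.0, 324.1], [0.0, 486.0, 193.0], [0.0, 0.0, 1.0]] [[-0.5884, 0.4824, -0.6489, -0.1234], [-0.8085, -0.364, 0.4625, 0.7073], [-0.0131, 0.7967, 0.6042, 0.6425], [0.0, 0.0, 0.0, 1.0]] dict_keys(['color', 'mtx', 'pose'])
wrist [[316.4, 0.0, 312.6], [0.0, 316.4, 200.3], [0.0, 0.0, 1.0]] [[0.3459, -0.9023, -0.2572, 0.1357], [0.9383, 0.3328, 0.0944, 0.5625], [0.0004, -0.274, 0.9617, 0.373], [0.0, 0.0, 0.0, 1.0]] dict_keys(['color', 'mtx', 'pose'])
```

View pics/scene0.png

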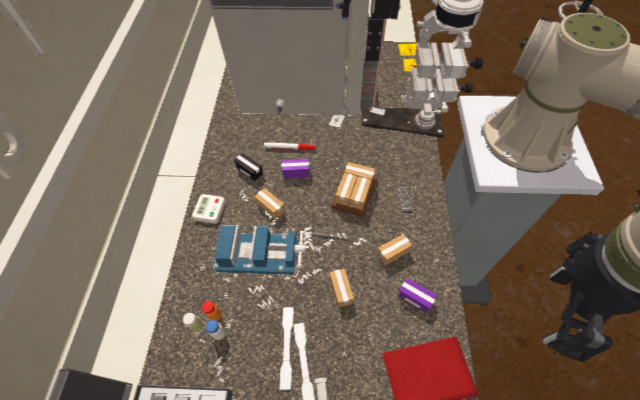

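View pics/side0.png

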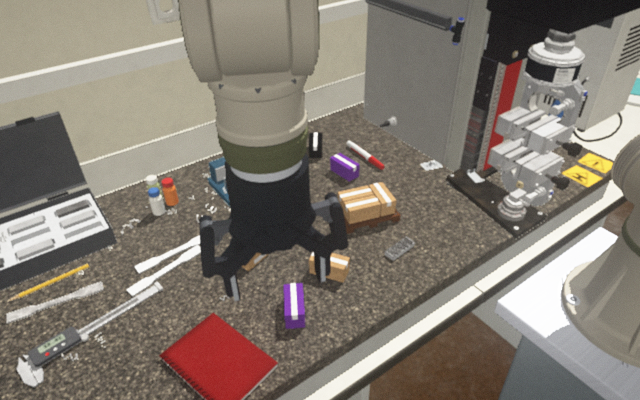

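The scene picture shows loose boxes at about (270,203), (395,250) and (342,287), and the carrier with its layer at (355,188). The purple and black look-alikes are at (295,169), (418,294) and (249,166). Next I rectify these areas.

```bash
cat > h.py <<'E'
import numpy as np,cv2
def proj(c,P):
    P=np.atleast_2d(P); T=np.linalg.inv(c["pose"]); q=P@T[:3,:3].T+T[:3,3]
    u=np.c_[q[:,0],-q[:,1],-q[:,2]]@c["mtx"].T; return u[:,:2]/u[:,2:]
def ray(c,uv,z):
    uv=np.atleast_2d(uv).astype(float); d=np.c_[uv,np.ones(len(uv))]@np.linalg.inv(c["mtx"]).T
    d=(d*[1,-1,-1])@c["pose"][:3,:3].T; o=c["pose"][:3,3]; return o+d*((z-o[2])/d[:,2])[:,None]
def rect(c,z,x0,x1,y0,y1,s):
    # picture: columns = -y (left is +y), rows = -x (up is +x); s px per m
    w,h=int((y1-y0)*s),int((x1-x0)*s); cor=np.array([[x1,y1,z],[x1,y0,z],[x0,y0,z],[x0,y1,z]])
    H=cv2.getPerspectiveTransform(proj(c,cor).astype(np.float32),np.float32([[0,0],[w,0],[w,h],[0,h]]))
    return cv2.warpPerspective(c["color"],H,(w,h),flags=cv2.INTER_CUBIC)
E
python3 - <<'E'
from h import *
c=dict(np.load("pics/scene0.npz"))
for n,uv,z in[("A",(270,203),.034),("B",(395,250),.034),("C",(342,287),.034),("car",(357,185),.05),("purp",(418,294),.034),("pur2",(295,168),.034),("blk",(249,165),.034),("pen",(290,147),.01),("insert",(404,198),.011),("hex",(335,237),.004),("viseTopR",(297,235),.03)]: print(n,ray(c,uv,z).round(3))
r=rect(c,.034,.30,.70,.0,.5,1600); cv2.imwrite("pics/r0.png",r[:,:,::-1]); print(r.shape)
E
```

```text
A [[0.646 0.246 0.034]]
B [[0.369 0.355 0.034]]
C [[0.479 0.44  0.034]]
car [[0.448 0.202 0.05 ]]
purp [[0.33  0.449 0.034]]
pur2 [[0.597 0.145 0.034]]
blk [[0.71  0.138 0.034]]
pen [[0.618 0.058 0.01 ]]
insert [[0.335 0.209 0.011]]
hex [[0.496 0.313 0.004]]
viseTopR [[0.578 0.324 0.03 ]]
(640, 800, 3)
```

View pics/r0.png

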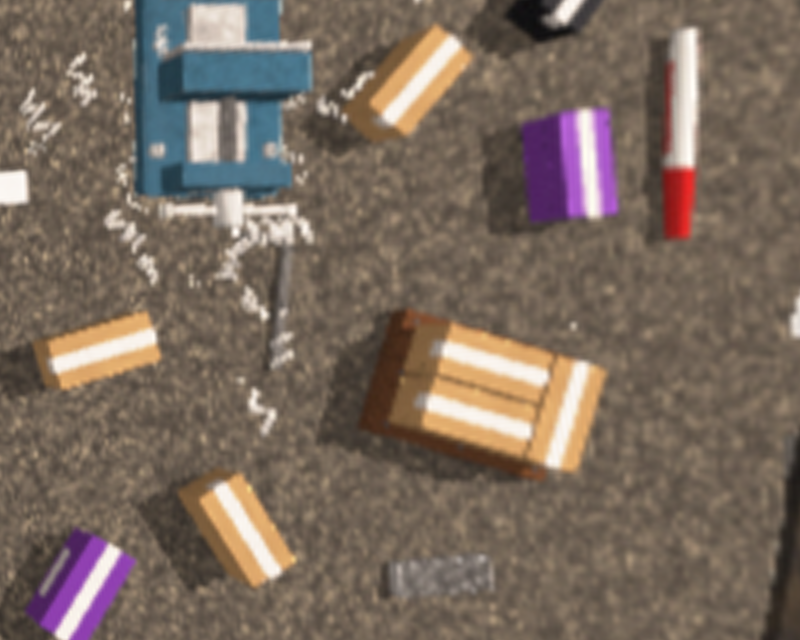

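The rectified picture shows the three boxes at (410,85), (100,350) and (240,525). The carrier is at (490,390), with its crosswise box at the right (-y) end. I fit the poses by silhouette.

```bash
cat >> h.py <<'E'
from scipy.optimize import minimize
def mask(im):
    h=cv2.cvtColor(im,cv2.COLOR_RGB2HSV); H,S,V=cv2.split(h)
    o=((H>8)&(H<22)&(S>85)&(V>125))
    w=(V>190)&(S<70); w&=cv2.dilate(o.astype(np.uint8),np.ones((7,7)))>0
    return cv2.morphologyEx((o|w).astype(np.uint8),cv2.MORPH_CLOSE,np.ones((5,5)))
def corners(p,dim,zb):
    a=np.radians(p[2]); R=np.array([[np.cos(a),-np.sin(a)],[np.sin(a),np.cos(a)]])
    return np.array([[*(R@[sx*dim[0]/2,sy*dim[1]/2]+p[:2]),zb+k*dim[2]] for sx,sy in((1,1),(-1,1),(-1,-1),(1,-1)) for k in(0,1)])
def fit(c,p0,dim=(.066,.032,.034),zb=0.,S=8,m=None,margin=14):
    # p: x, y (m), yaw (deg); convex silhouette against colour mask, upsampled S times
    q=proj(c,corners(p0,dim,zb)); u0,v0=np.floor(q.min(0)-margin).astype(int); u1,v1=np.ceil(q.max(0)+margin).astype(int)
    u0,v0=max(u0,0),max(v0,0); u1,v1=min(u1,640),min(v1,400)
    if m is None: m=mask(c["color"])
    M=m[v0:v1,u0:u1].astype(np.float32)
    def cost(d):
        p=np.array(p0)+[d[0]/1e3,d[1]/1e3,d[2]]
        hull=cv2.convexHull(proj(c,corners(p,dim,zb)).astype(np.float32))[:,0]-[u0,v0]+.5
        I=np.zeros((M.shape[0]*S,M.shape[1]*S),np.uint8); cv2.fillPoly(I,[np.round(hull*S*16-8).astype(np.int32)],1,shift=4)
        return np.abs(cv2.resize(I.astype(np.float32),M.shape[::-1],interpolation=cv2.INTER_AREA)-M).sum()
    best=None
    for k in range(3):
        s=[12,12,15] if k==0 else [3,3,4]; x=np.zeros(3) if best is None else best.x
        r=minimize(cost,x,method="Nelder-Mead",options=dict(initial_simplex=np.vstack([x,x+np.diag(s)]),xatol=.02,fatol=.01))
        if best is None or r.fun<=best.fun: best=r
    d=best.x; return np.array(p0)+[d[0]/1e3,d[1]/1e3,d[2]],best.fun/M.size, M.sum()
E
python3 - <<'E'
from h import *
c=dict(np.load("pics/scene0.npz"))
o=c["color"].copy()
for n,p,dim,zb in[("A",(.646,.246,-51),(.066,.032,.034),0),("B",(.369,.355,30),(.066,.032,.034),0),("C",(.479,.44,-75),(.066,.032,.034),0),("car",(.448,.202,73.6),(.100,.066,.034),.016)]:
    q,e,s=fit(c,p,dim,zb); print(n,q.round(4),round(e,3),s)
    for k in proj(c,corners(q,dim,zb)): cv2.circle(o,tuple(np.round(k).astype(int)),0,(0,255,0),-1)
m=mask(c["color"]); v=np.vstack([o[140:310,230:430],np.repeat(m[140:310,230:430,None]*255,3,2)])
cv2.imwrite("pics/f0.png",cv2.resize(np.hstack([v[:170],v[170:]]),(800,340),interpolation=cv2.INTER_NEAREST)[:,:,::-1])
E
```

```text
A [  0.651    0.2346 -42.8011] 0.034 457.0
B [ 0.3675  0.3414 33.1905] 0.036 493.0
C [  0.4804   0.432  -73.4001] 0.016 593.0
car [ 0.4536  0.1878 72.2693] 0.013 1259.0
```

View pics/f0.png

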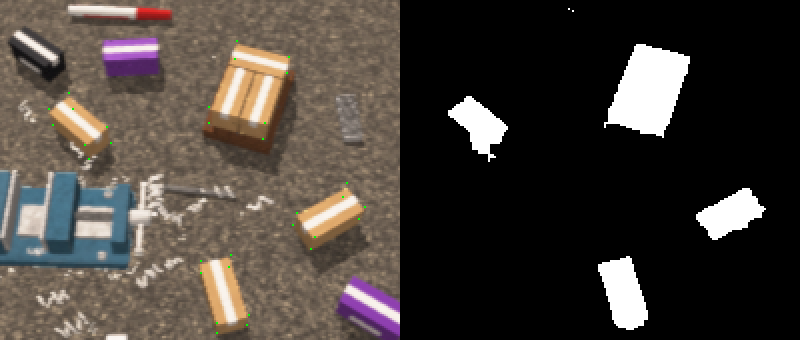

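The mask misses the shaded sides of A and B, so those fits are off. C and the carrier fit well. I loosen the mask and add a move helper.

```bash
sed -i 's/def mask(im):/def mask(im,vmin=60):/; s/(S>85)&(V>125)/(S>95)\&(V>vmin)/' h.py; cat >> h.py <<'E'
def go(st,x,y,z,psi):
    "shift (cm) and turn (deg, about tool z) in present tool axes to TCP x,y,z with jaw axis at yaw psi"
    R=st["ee_rot"]; d=R.T@(np.array([x,y,z])-st["tcp_pos"])*100
    cur=np.degrees(np.arctan2(R[1,1],R[0,1])); t=(psi-cur+90)%180-90
    print("to",np.round([x,y,z,psi],4),"shift cm",d.round(2),"az",round(-t,2),"xyz tilt",R[:,2].round(4),"j6 end>",round(st["joint_pos"][5]-t,1))
E
python3 - <<'E'
from h import *
from cell import arm
c=dict(np.load("pics/scene0.npz"))
for n,p,dim,zb,vm in[("A",(.646,.236,-47),(.066,.032,.034),0,60),("B",(.369,.345,33),(.066,.032,.034),0,60),("C",(.479,.43,-75),(.066,.032,.034),0,60),("car",(.45,.195,73.6),(.100,.066,.034),.016,125)]:
    q,e,s=fit(c,p,dim,zb,m=mask(c["color"],vm)); print(n,q.round(4),round(e,3),s)
go(arm.get_state(),.480,.432,.25,-73.4)
E
```

```text
A [  0.6508   0.2364 -41.9717] 0.01 542.0
B [ 0.3683  0.3451 32.7985] 0.008 640.0
C [  0.4806   0.4345 -73.3815] 0.008 636.0
car [ 0.4532  0.1878 72.2495] 0.014 1248.0
to [  0.48    0.432   0.25  -73.4  ] shift cm [-30.06  -0.31  -0.05] az -36.87 xyz tilt [-7.0e-04 -1.2e-03 -1.0e+00] j6 end> 45.1
```

Call:
{"name": "arm_command", "arguments": {
  "steps": [
    [[0,0,-9,-5,0,0,0],[0,0,-18,-10,0,0,0],[0,0,-27,-16,-0.1,0,0],[0,0,-36,-22,-0.2,0,0],[0,0,-37,-27,-0.3,0,0],[0,0,-37,-30,-0.3,0,0],[0,0,-37,-30,-0.3,0,0],[0,0,-37,-30,-0.3,0,0],[0,0,-37,-30,-0.3,0,0],[0,0,-37,-30,-0.3,0,0]]
  ],
  "grip_force": 45
}}

```text
t: 1.4
tcp_pos: [0.4786, 0.4333, 0.2506]
ee_rot: [[-0.957, -0.289, 0.0], [-0.289, 0.957, 0.0], [-0.0, 0.0, -1.0]]
ft_force: [-0.4, 0.1, 0.3]
grip_width: 0.0856
```

```bash
cat > look.py <<'E'
from h import *
from cell import arm
import sys
B=(.066,.032,.034); L=(.100,.066,.034)
def look(items,cams=("wrist","scene","side"),save=None):
    for n in cams:
        c=arm.capture(n)
        if save: cv2.imwrite(f"pics/{save}_{n}.png",c["color"][:,:,::-1]); np.savez(f"pics/{save}_{n}.npz",**c)
        for k,p,dim,zb,vm in items:
            try: q,e,s=fit(c,p,dim,zb,m=mask(c["color"],vm)); print(n,k,q.round(4),round(e,3),s)
            except Exception as ex: print(n,k,"none")
    st=arm.get_state(); print("tcp",st["tcp_pos"].round(4),"w",st["grip_width"].round(4),"t",round(st["t"],2),"f",st["ft_force"].round(1)); return st
IA=("A",(.6508,.2364,-42),B,0,60);IB=("B",(.3683,.3451,32.8),B,0,60);IC=("C",(.4806,.4345,-73.4),B,0,60);IL=("car",(.4532,.1878,72.2),L,.016,125)
E
python3 - <<'E'
from look import *
st=look([IA,IB,IC,IL],save="p1")
go(st,.4806,.4335,.10,-73.4)
E
```

```text
wrist A [  0.6539   0.238  -41.1025] 0.014 1848.0
wrist B [ 0.3721  0.3461 32.1806] 0.01 2577.0
wrist C [  0.4851   0.4357 -73.2201] 0.02 1916.0
wrist car [ 0.4576  0.1911 75.0089] 0.074 7679.0
scene A [  0.6509   0.2362 -42.2376] 0.01 545.0
scene B [ 0.3684  0.345  32.5192] 0.008 638.0
scene C [  0.4804   0.4345 -73.5899] 0.008 633.0
scene car [ 5.360000e-01 -5.030000e-02  1.114593e+02] 0.0 0.0
side A [  0.6552   0.2377 -38.6293] 0.019 428.0
side B [ 0.3723  0.3463 31.6904] 0.015 999.0
side C [  0.4861   0.4355 -68.9431] 0.028 818.0
side car [ 0.4561  0.1896 72.8556] 0.022 1667.0Traceback (most recent call last):
  File "<stdin>", line 2, in <module>
  File "look.py", line 12, in look
    st=arm.get_state(); print("tcp",st["tcp_pos"].round(4),"w",st["grip_width"].round(4),"t",round(st["t"],2),"f",st["ft_force"].round(1)); return st
                                                               ^^^^^^^^^^^^^^^^^^^^^^
AttributeError: 'float' object has no attribute 'round'
```

View pics/p1_wrist.png

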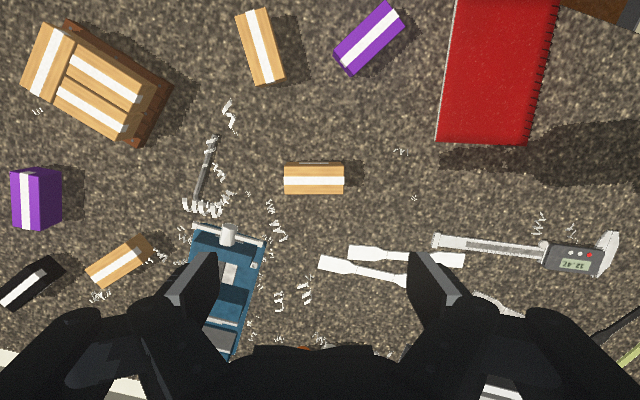

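The wrist view shows C centred at (314,178), B at (260,47), A at (118,262) and the stack at (95,80). The wrist and side fits agree to about 1 mm, while the scene camera is biased about 4 mm in x. I descend on C.

```bash
sed -i 's/st\["grip_width"\].round(4)/round(float(st["grip_width"]),4)/' look.py; python3 - <<'E'
from look import *
st=arm.get_state(); go(st,.4845,.4355,.022,-73.3)
E
```

```text
to [ 4.845e-01  4.355e-01  2.200e-02 -7.330e+01] shift cm [-0.58  0.07 22.86] az 0.08 xyz tilt [ 3.e-04  2.e-04 -1.e+00] j6 end> 18.3
```

Call:
{"name": "arm_command", "arguments": {
  "steps": [
    [[0,0,0,-0.6,0.1,5,0],[0,0,0,-0.6,0.1,10,0],[0,0,0,-0.6,0.1,15,0],[0,0,0,-0.6,0.1,18,0],[0,0,0,-0.6,0.1,20,0],[0,0,0,-0.6,0.1,21.5,0],[0,0,0,-0.6,0.1,22.4,0],[0,0,0,-0.6,0.1,22.8,0],[0,0,0,-0.6,0.1,22.8,0],[0,0,0,-0.6,0.1,22.8,0]]
  ]
}}

```text
t: 2.8
tcp_pos: [0.4856, 0.4357, 0.0232]
ee_rot: [[-0.958, -0.288, 0.001], [-0.288, 0.958, 0.001], [-0.001, 0.001, -1.0]]
ft_force: [-0.4, 0.4, -0.4]
grip_width: 0.0852
```

Call:
{"name": "arm_command", "arguments": {
  "steps": [
    [[0,0,0,0,0,0,0.2],[0,0,0,0,0,0,0.3],[0,0,0,0,0,0,0.5],[0,0,0,0,0,0,0.7],[0,0,0,0,0,0,0.7],[0,0,0,0,0,0,0.7],[0,0,0,0,0,-1,0.7],[0,0,0,0,0,-4,0.7],[0,0,0,0,0,-9,0.7],[0,0,0,0,0,-15,0.7]]
  ],
  "grip_force": 45
}}

```text
t: 4.05
tcp_pos: [0.4839, 0.4345, 0.1723]
ee_rot: [[-0.958, -0.288, -0.003], [-0.288, 0.958, -0.002], [0.004, -0.001, -1.0]]
ft_force: [0.6, 0.7, -1.0]
grip_width: 0.0651
```

```bash
python3 - <<'E'
from look import *
st=arm.get_state(); z=st["tcp_pos"][2]-.022; x,y=st["tcp_pos"][:2]
st=look([("held",(x,y,-73.3),B,z,60),("lay",(.457,.191,72.5),L,.016,125),IA,IB],save="p2")
go(st,.448,.173,.17,72.5)
E
```

```text
wrist held [  0.4833   0.4328 -73.1412] 0.165 12149.0
wrist lay [ 0.4582  0.1689 73.7957] 0.035 7040.0
wrist A [  0.6541   0.2375 -40.8777] 0.019 2986.0
wrist B [ 0.3716  0.3456 32.1574] 0.048 2949.0
scene held [  0.4997   0.4336 -86.4062] 0.153 177.0
scene lay [ 5.28000e-01 -3.80000e-03  8.43519e+01] 0.0 0.0
scene A [  0.6507   0.2365 -42.5575] 0.01 546.0
scene B [ 0.3683  0.3451 32.8025] 0.008 638.0
side held [  0.4938   0.4265 -48.3454] 0.076 701.0
side lay [ 0.4563  0.1896 72.485 ] 0.025 1643.0
side A [  0.655    0.2377 -38.5385] 0.019 435.0
side B [ 0.3726  0.3461 31.7464] 0.014 1005.0
tcp [0.487  0.4367 0.1769] w 0.0652 t 4.2 f [ 0.6 -1.3 -1.7]
to [ 0.448  0.173  0.17  72.5  ] shift cm [ 11.33 -24.13   0.54] az 34.23 xyz tilt [ 0.0065  0.0045 -1.    ] j6 end> 52.4
```

View pics/p2_wrist.png

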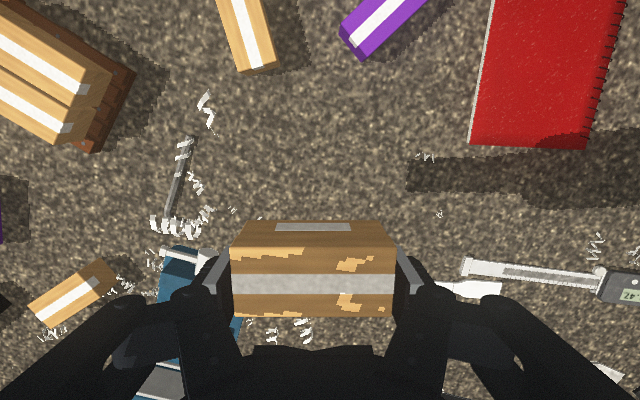

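The wrist view shows C held square between the pads. Its top face spans rows 247–317 and columns 232–395, with the stripe at rows 274–294. I convert this into the held offset.

```bash
python3 - <<'E'
from look import *
c=dict(np.load("pics/p2_wrist.npz")); st=arm.get_state(); R=st["ee_rot"]; p=st["tcp_pos"]
for dz in(.034-.0232,.034-.0232+.002):
  for uv in[(314,284),(314,247),(314,317),(232,284),(395,284),(232,247),(397,247)]:
    w=ray(c,uv,p[2]+dz)[0]; print(uv,((w-p)@R*1000).round(1))
# project expected corner points in tool frame of box if centred
for P in[(-16,33,-11),(-16,-33,-11),(16,33,-11),(16,-33,-11),(-16,33,23),(-16,-33,23)]: print(P,proj(c,p+R@(np.array(P)/1e3)).round(0))
im=c["color"]; print(im[300,250:330:20].tolist(), im[240,250:330:20].tolist(), im[255,250:330:20].tolist())
E
```

```text
(314, 284) [  7.1  -1.8 -10.9]
(314, 247) [ 22.5  -1.8 -11. ]
(314, 317) [ -7.6  -1.8 -10.7]
(232, 284) [  7.1 -33.3 -10.9]
(395, 284) [  7.1  29.4 -10.8]
(232, 247) [ 22.5 -32.2 -11. ]
(397, 247) [ 22.5  29.  -10.9]
(314, 284) [  8.2  -1.8 -12.9]
(314, 247) [ 23.4  -1.8 -13. ]
(314, 317) [ -6.2  -1.8 -12.8]
(232, 284) [  8.2 -32.7 -12.9]
(395, 284) [  8.2  28.8 -12.8]
(232, 247) [ 23.4 -31.7 -13.1]
(397, 247) [ 23.4  28.4 -12.9]
(-16, 33, -11) [[400. 335.]]
(-16, -33, -11) [[237. 335.]]
(16, 33, -11) [[406. 263.]]
(16, -33, -11) [[231. 263.]]
(-16, 33, 23) [[382. 290.]]
(-16, -33, 23) [[252. 290.]]
[[151, 119, 75], [144, 109, 70], [151, 115, 72], [149, 116, 75]] [[118, 93, 62], [114, 87, 55], [118, 90, 56], [109, 86, 53]] [[231, 190, 118], [237, 193, 126], [159, 122, 76], [158, 120, 79]]
```

```bash
python3 - <<'E'
from look import *
go(arm.get_state(),.54,.165,.20,72.4)
E
```

```text
to [ 0.54   0.165  0.2   72.4  ] shift cm [  2.73 -27.54  -2.4 ] az 34.33 xyz tilt [ 0.0065  0.0045 -1.    ] j6 end> 52.5
```

Call:
{"name": "arm_command", "arguments": {
  "steps": [
    [[0,0,4,0.3,-2,-2.4,0.7],[0,0,9,0.8,-6,-2.4,0.7],[0,0,15,1.2,-11,-2.4,0.7],[0,0,22,1.7,-16,-2.4,0.7],[0,0,28,2.2,-21,-2.4,0.7],[0,0,32,2.5,-25,-2.4,0.7],[0,0,34.3,2.7,-27.5,-2.4,0.7],[0,0,34.3,2.7,-27.5,-2.4,0.7],[0,0,34.3,2.7,-27.5,-2.4,0.7],[0,0,34.3,2.7,-27.5,-2.4,0.7]]
  ]
}}

```text
t: 5.45
tcp_pos: [0.5378, 0.1651, 0.1958]
ee_rot: [[-0.954, 0.3, -0.001], [0.3, 0.954, 0.0], [0.001, -0.0, -1.0]]
ft_force: [1.2, 0.1, -1.4]
grip_width: 0.0654
```

```bash
python3 - <<'E'
from look import *
st=look([("lay",(.457,.1905,72.5),L,.016,125),("lay90",(.457,.1905,72.5),L,.016,95)],save="p3")
R=st["ee_rot"];print(R.round(4).tolist(),st["joint_pos"].round(2))
E
```

```text
wrist lay [ 0.4562  0.1907 72.8341] 0.11 9674.0
wrist lay90 [ 0.4558  0.1904 72.912 ] 0.134 10364.0
scene lay [ 0.4535  0.1886 72.0166] 0.015 1293.0
scene lay90 [ 0.453   0.19   72.1531] 0.018 1374.0
side lay [ 0.4557  0.19   72.5079] 0.019 1693.0
side lay90 [ 0.455   0.1914 72.4179] 0.02 1797.0
tcp [0.5381 0.165  0.1962] w 0.0655 t 5.6 f [-0.3  0.1 -1.3]
[[-0.9538, 0.3005, -0.0002], [0.3005, 0.9538, 0.0001], [0.0002, 0.0, -1.0]] [ 8.870e+00  1.781e+01 -5.210e+00  6.699e+01  1.000e-02  2.636e+01]
```

View pics/p3_wrist.png

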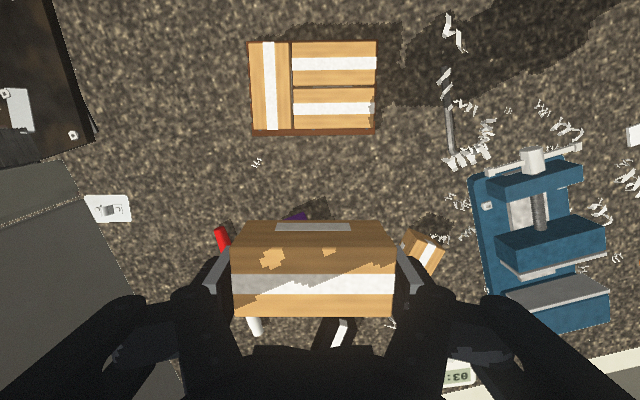

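The wrist view is steady. The layer's top spans columns 250–376 and rows 42–130, and the held box is at the same pixels as before. I zoom on the held box to get its corners.

```bash
python3 - <<'E'
import cv2
im=cv2.imread("pics/p3_wrist.png")[205:335,215:415]; cv2.imwrite("pics/z3.png",cv2.resize(im,None,fx=4,fy=4,interpolation=cv2.INTER_CUBIC))
E
```

```text
(no output)
```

View pics/z3.png

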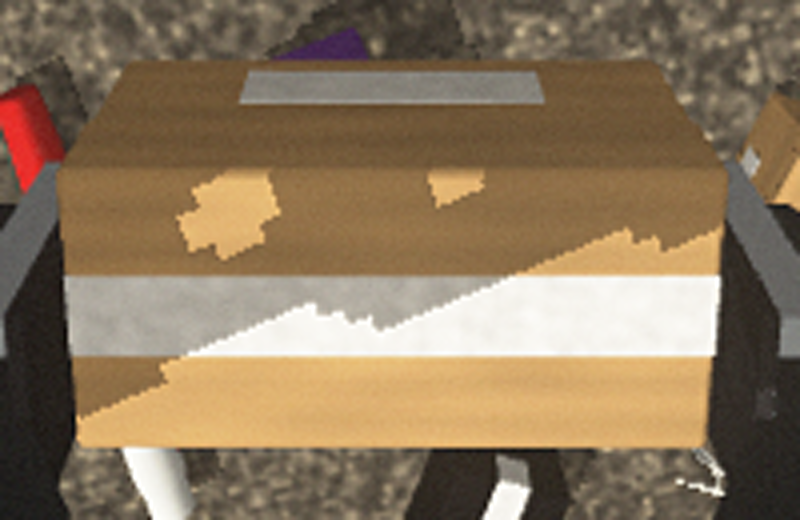

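The zoom gives the held box's corners: far top (230,247) and (396,247), near top (234,316) and (392,316), and far bottom (246,220) and (379,220). I solve its pose from these.

```bash
cat > pnp.py <<'E'
from look import *
def held(c,p,R,pix):
    "pose of held box in the tool frame (mm), from crop-free pixels of 6 corners"
    P=np.float64([(16,-33,-34),(16,33,-34),(-16,-33,-34),(-16,33,-34),(16,-33,0),(16,33,0)])/1e3 # tool axes, origin underside
    ok,rv,tv=cv2.solvePnP(P,np.float64(pix),c["mtx"],None,flags=cv2.SOLVEPNP_SQPNP)
    ok,rv,tv=cv2.solvePnP(P,np.float64(pix),c["mtx"],None,rv,tv,True)
    e=cv2.projectPoints(P,rv,tv,c["mtx"],None)[0][:,0]-pix
    F=np.diag([1,-1,-1]); Rw=c["pose"][:3,:3]@F@cv2.Rodrigues(rv)[0]; tw=c["pose"][:3,:3]@F@tv[:,0]+c["pose"][:3,3]
    print("held in tool mm",((tw-p)@R*1e3).round(1),"rotvec deg",np.degrees(cv2.Rodrigues(R.T@Rw)[0][:,0]).round(1),"err px",np.abs(e).max().round(2))
E
python3 - <<'E'
from pnp import *
c=dict(np.load("pics/p3_wrist.npz")); st=arm.get_state(); p,R=st["tcp_pos"],st["ee_rot"]
z=np.array([(60,168),(726,168),(78,446),(710,446),(125,60),(655,60)])
held(c,p,R,(z+.5)/4-.5+[215,205])
# layer: top-face corners and fit with free height check
for zt in(.05,):
    for uv in[(249.5,42),(376.5,41.5),(375.5,129),(251,128.5),(291,42),(291,129)]: w=ray(c,uv,zt)[0]; print(uv,w.round(4),((w-p)@R*1e3).round(1))
E
```

```text
held in tool mm [-0.6  0.1 26. ] rotvec deg [ 0.4 -1.1  0.1] err px 1.05
(249.5, 42) [0.4103 0.1544 0.05  ] [118.7 -48.6 146.2]
(376.5, 41.5) [0.4394 0.2483 0.05  ] [119.2  49.8 146.2]
(375.5, 129) [0.5034 0.2312 0.05  ] [ 52.9  52.7 146.2]
(251, 128.5) [0.472  0.1325 0.05  ] [ 53.3 -50.9 146.2]
(291, 42) [0.4199 0.185  0.05  ] [118.7 -16.5 146.2]
(291, 129) [0.4823 0.1641 0.05  ] [ 52.9 -17.6 146.2]
```

```bash
cat >> pnp.py <<'E'
def pnp(c,P,pix):
    P=np.float64(P)/1e3; pix=np.float64(pix); ok,rv,tv=cv2.solvePnP(P,pix,c["mtx"],None,flags=cv2.SOLVEPNP_SQPNP)
    ok,rv,tv=cv2.solvePnP(P,pix,c["mtx"],None,rv,tv,True); e=cv2.projectPoints(P,rv,tv,c["mtx"],None)[0][:,0]-pix
    T=np.eye(4); T[:3,:3]=cv2.Rodrigues(rv)[0]; T[:3,3]=tv[:,0]; return T,np.abs(e).max()
E
python3 - <<'E'
from pnp import *
c=dict(np.load("pics/p3_wrist.npz")); st=arm.get_state(); p,R=st["tcp_pos"],st["ee_rot"]
z=np.array([(60,168),(726,168),(78,446),(710,446),(125,60),(655,60)])
# precise layer corners: threshold mask and quad fit
m=mask(c["color"],125); s=np.zeros_like(m); s[20:140,225:400]=m[20:140,225:400]
k=max(cv2.findContours(s,cv2.RETR_EXTERNAL,cv2.CHAIN_APPROX_NONE)[0],key=cv2.contourArea)
print(cv2.approxPolyDP(cv2.convexHull(k),4,True)[:,0].tolist(), cv2.boundingRect(k))
TH,e1=pnp(c,[(16,-33,-34),(16,33,-34),(-16,-33,-34),(-16,33,-34),(16,-33,0),(16,33,0)],(z+.5)/4-.5+[215,205])
# layer frame in tool-like axes: x=carrier y, y=carrier x, z down, origin top centre
TL,e2=pnp(c,[(33,-50,0),(33,50,0),(-33,50,0),(-33,-50,0)],[(249.5,42),(376.5,41.5),(375.5,129),(251,128.5)])
D=np.linalg.inv(TH)@TL; print("err",e1,e2,"layer top in held-box frame mm",(D[:3,3]*1e3).round(1),np.degrees(cv2.Rodrigues(D[:3,:3])[0][:,0]).round(1))
def f(v):  # camera correction: small rotation+translation of the mount, held box x,z free; all boxes level
    pass
from scipy.optimize import least_squares
Tc=np.linalg.inv(c["pose"])
pl=np.array([(249.5,42),(376.5,41.5),(375.5,129),(251,128.5)]); ph=(z+.5)/4-.5+[215,205]
BH=np.array([(16,-33,-34),(16,33,-34),(-16,-33,-34),(-16,33,-34),(16,-33,0),(16,33,0)])/1e3; BL=np.array([(33,-50,0),(33,50,0),(-33,50,0),(-33,-50,0)])/1e3
def res(v):
    Cr=cv2.Rodrigues(np.radians(v[:3]))[0]
    c2=dict(c); P=c["pose"].copy(); P[:3,:3]=Cr@P[:3,:3]; P[:3,3]+=R@(np.array(v[3:6])/1e3); c2["pose"]=P
    H=BH+np.array([v[6],0,v[7]])/1e3; wH=p+H@R.T
    a=np.radians(v[10]); L_=BL@np.array([[np.cos(a),-np.sin(a),0],[np.sin(a),np.cos(a),0],[0,0,1]]).T+np.array([v[8]/1e3,v[9]/1e3,0]); wL=p+L_@R.T; wL[:,2]=.05
    return np.r_[(proj(c2,wH)-ph).ravel(),(proj(c2,wL)-pl).ravel(),np.array(v[:3])/1.0,np.array(v[3:6])/2]
r=least_squares(res,[0,0,0,0,0,0,0,24,86,1,0]); print(r.x.round(2),np.abs(r.fun[:20]).max().round(2))
v=r.x; L0=p+R@np.array([v[8]/1e3,v[9]/1e3,0]); print("layer world",L0.round(4),"yaw",72.51-v[10])
E
```

```text
[[375, 41], [370, 134], [253, 128], [246, 42]] (246, 41, 131, 94)
err 1.0460428340002181 0.7583864956687307 layer top in held-box frame mm [ 89.2   1.2 115.2] [-1.  -7.7 -0.1]
[ 3.900e-01  9.000e-01 -4.000e-02 -0.000e+00 -3.900e-01  8.500e-01
  2.040e+00  2.801e+01  9.064e+01  8.900e-01 -8.000e-02] 1.97
layer world [0.4519 0.1931 0.1962] yaw 72.59212481709696
```

Call:
{"name": "arm_command", "arguments": {
  "steps": [
    [[0,0,0,3,-0.8,0,0.7],[0,0,0,6,-1.6,0,0.7],[0,0,0,7.1,-1.6,0,0.7],[0,0,0,7.1,-1.6,3,0.7],[0,0,0,7.1,-1.6,7,0.7],[0,0,0,7.1,-1.6,9.5,0.7],[0,0,0,7.1,-1.6,10.7,0.7],[0,0,0,7.1,-1.6,11.1,0.7],[0,0,0,7.1,-1.6,11.3,0.7],[0,0,0,7.1,-1.6,11.3,0.7]]
  ]
}}

```text
t: 6.85
tcp_pos: [0.4666, 0.1706, 0.0841]
ee_rot: [[-0.953, 0.302, 0.002], [0.302, 0.953, 0.0], [-0.001, 0.001, -1.0]]
ft_force: [0.5, -0.0, -1.4]
grip_width: 0.0651
```

```bash
python3 - <<'E'
from pnp import *
st=look([],cams=("wrist","side","scene"),save="p4")
a=[cv2.imread(f"pics/p4_{n}.png") for n in("side","wrist")]
cv2.imwrite("pics/z4.png",np.hstack([cv2.resize(a[0][120:270,290:440],(400,400),interpolation=cv2.INTER_CUBIC),cv2.resize(a[1][140:340,210:410],(400,400),interpolation=cv2.INTER_CUBIC)]))
E
```

```text
tcp [0.4664 0.1705 0.084 ] w 0.0651 t 7.0 f [ 0.3 -0.2 -2.4]
```

View pics/z4.png

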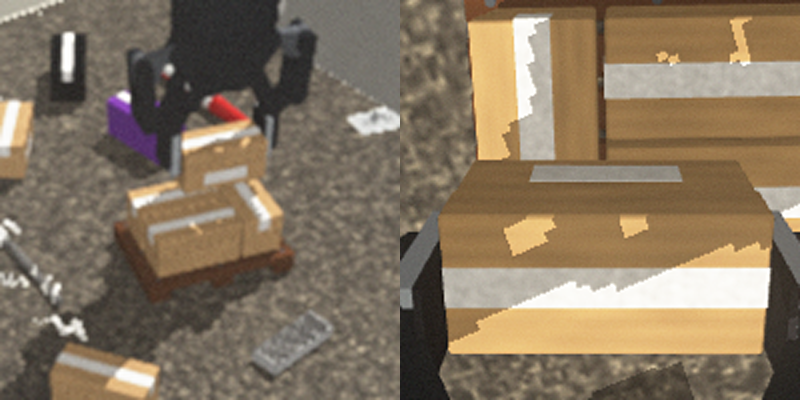

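```bash
python3 - <<'E'
from pnp import *
c=dict(np.load("pics/p4_wrist.npz")); st=arm.get_state(); p,R=st["tcp_pos"],st["ee_rot"]
f=lambda x,y:((x-400+.5)/2-.5+210,(y+.5)/2-.5+140)
def show(n,q,z): print(n,((ray(c,f(*q),z)[0]-p)@R*1e3).round(1))
show("seam mid",(605,135),.05);show("seam r",(795,143),.05);show("cross left",(474,100),.05);show("cross/pair gap",(603,100),.05);show("far edge layer L",(480,14),.05)
for z in(.050,.054,.058):
  print(z);show(" bot L",(469,162),z);show(" bot R",(735,162),z)
for z in(.084,.088,.092):
  print(z);show(" topfar L",(440,213),z);show(" topfar R",(773,213),z);show(" topnear L",(448,354),z);show(" topnear R",(765,354),z)
E
```

```text
seam mid [18.7  0.1 33.9]
seam r [16.5 49.8 34. ]
cross left [ 28.1 -33.5  33.9]
cross/pair gap [28.1 -0.4 33.9]
far edge layer L [ 50.  -30.8  33.9]
0.05
 bot L [ 11.3 -35.8  33.9]
 bot R [11.3 34.4 34. ]
0.054
 bot L [ 12.7 -34.8  29.9]
 bot R [12.7 33.5 30. ]
0.058
 bot L [ 14.1 -33.9  25.9]
 bot R [14.1 32.7 26. ]
0.084
 topfar L [ 12.  -34.9  -0.1]
 topfar R [11.9 35.7 -0. ]
 topnear L [-22.7 -35.5  -0. ]
 topnear R [-22.8  36.4   0. ]
0.088
 topfar L [ 13.8 -33.7  -4.1]
 topfar R [13.7 34.5 -4. ]
 topnear L [-19.8 -34.4  -4. ]
 topnear R [-19.9  35.2  -4. ]
0.092
 topfar L [ 15.6 -32.6  -8.1]
 topfar R [15.5 33.4 -8. ]
 topnear L [-16.9 -33.2  -8. ]
 topnear R [-17.  34.  -8.]
```

Call:
{"name": "arm_command", "arguments": {
  "steps": [
    [[0,0,0,0.15,0,0,0.7],[0,0,0,0.15,0,0.1,0.7],[0,0,0,0.15,0,0.2,0.7],[0,0,0,0.15,0,0.3,0.7],[0,0,0,0.15,0,0.4,0.7],[0,0,0,0.15,0,0.5,0.7],[0,0,0,0.15,0,0.6,0.7],[0,0,0,0.15,0,0.65,0.7],[0,0,0,0.15,0,0.7,0.7],[0,0,0,0.15,0,0.7,0.7]]
  ]
}}

```text
t: 8.25
tcp_pos: [0.4644, 0.1709, 0.0763]
ee_rot: [[-0.953, 0.302, 0.0], [0.302, 0.953, 0.0], [0.0, 0.0, -1.0]]
ft_force: [-0.4, 0.2, -1.2]
grip_width: 0.0653
```

Call:
{"name": "arm_command", "arguments": {
  "steps": [
    [[0,0,0,0,0,0.05,0.7],[0,0,0,0,0,0.1,0.7],[0,0,0,0,0,0.13,0.7],[0,0,0,0,0,0.16,0.7],[0,0,0,0,0,0.19,0.7],[0,0,0,0,0,0.22,0.7],[0,0,0,0,0,0.25,0.7],[0,0,0,0,0,0.25,0.7],[0,0,0,0,0,0.25,0.7],[0,0,0,0,0,0.25,0.7]]
  ]
}}

```text
t: 9.5
tcp_pos: [0.4644, 0.1708, 0.0738]
ee_rot: [[-0.953, 0.302, 0.0], [0.302, 0.953, 0.0], [-0.0, 0.0, -1.0]]
ft_force: [-0.1, -0.2, -0.7]
grip_width: 0.0652
```

Call:
{"name": "arm_command", "arguments": {
  "steps": [
    [[0,0,0,0,0,0.06,0.7],[0,0,0,0,0,0.08,0.7],[0,0,0,0,0,0.08,0.1],[0,0,0,0,0,0.08,0],[0,0,0,0,0,0.08,0],[0,0,0,0,0,0.08,0],[0,0,0,0,0,-1,0],[0,0,0,0,0,-5,0],[0,0,0,0,0,-10,0],[0,0,0,0,0,-14,0]]
  ]
}}

```text
t: 10.75
tcp_pos: [0.4647, 0.1709, 0.2166]
ee_rot: [[-0.953, 0.302, 0.002], [0.302, 0.953, 0.0], [-0.002, 0.001, -1.0]]
ft_force: [0.9, 0.5, -1.1]
grip_width: 0.0857
```

```bash
python3 - <<'E'
from pnp import *
st=look([IA,IB],cams=("wrist","side","scene"),save="p5")
go(st,.3715,.346,.12,32.2)
E
```

```text
wrist A [0.6829 0.2221 0.7618] 0.082 1135.0
wrist B [ 0.3717  0.3464 31.0692] 0.067 3261.0
side A [  0.6557   0.2378 -39.2547] 0.021 444.0
side B [ 0.3721  0.3463 32.5717] 0.035 898.0
scene A [  0.6509   0.2362 -42.2376] 0.01 545.0
scene B [ 0.3683  0.3452 32.8195] 0.008 632.0
tcp [0.4661 0.1712 0.2169] w 0.0854 t 10.9 f [-0.8 -0.6  0.3]
to [ 0.3715  0.346   0.12   32.2   ] shift cm [14.35 13.78  9.66] az 40.23 xyz tilt [ 0.006   0.0012 -1.    ] j6 end> 68.7
```

View pics/p5_wrist.png

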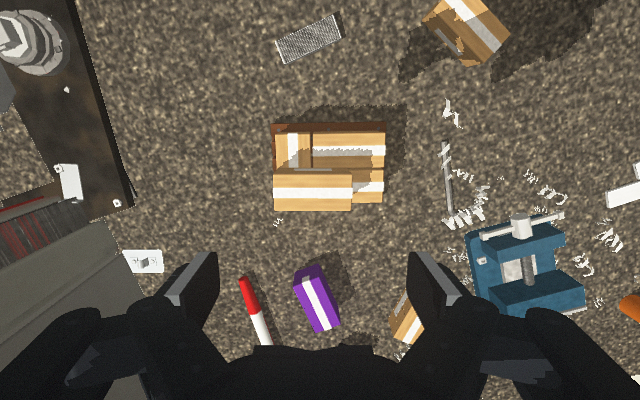

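The wrist view shows box C on the stack at columns 273–352 and rows 175–211. It is flush at the left end and straddles the crosswise box. That makes 10 pictures viewed, so I now work from numbers. B comes next.

Call:
{"name": "arm_command", "arguments": {
  "steps": [
    [[0,0,6,2,2,0,0],[0,0,14,6,6,0,0],[0,0,23,10,9.5,0,0],[0,0,32,13,12.5,3,0],[0,0,40,14.4,13.9,7,0],[0,0,40.2,14.4,13.9,9.7,0],[0,0,40.2,14.4,13.9,9.7,0],[0,0,40.2,14.4,13.9,9.7,0],[0,0,40.2,14.4,13.9,9.7,0],[0,0,40.2,14.4,13.9,9.7,0]]
  ]
}}

```text
t: 12.15
tcp_pos: [0.3699, 0.347, 0.1179]
ee_rot: [[-0.533, 0.846, 0.002], [0.846, 0.533, 0.001], [0.0, 0.002, -1.0]]
ft_force: [-0.3, 0.4, -0.0]
grip_width: 0.0851
```

```bash
python3 - <<'E'
from pnp import *
c=dict(np.load("pics/p5_wrist.npz")); 
for n,uv,z in[("placed top L",(273,193),.084),("placed top R",(351.5,193),.084),("layer L",(274,133),.05),("layer R",(384.5,140),.05),("layer R bottom",(383,202),.05),("placed near",(312,211),.084),("placed far",(300,176),.084),("layer near R",(370,203),.05),("layer far",(340,132),.05)]:
    w=ray(c,uv,z)[0]; a=np.radians(72.5); ex=np.array([np.cos(a),np.sin(a)]); ey=np.array([-ex[1],ex[0]]); print(n,np.round([(w[:2]-[.4557,.19])@ex*1e3,(w[:2]-[.4557,.19])@ey*1e3],1))
st=look([IB],cams=("wrist",),save="p6")
go(st,.3723,.3463,.0215,32.2)
E
```

```text
placed top L [-48.1 -13.6]
placed top R [ 17.6 -13.7]
layer L [-49.5  33.2]
layer R [50.2 26.9]
layer R bottom [ 52.4 -31.6]
placed near [-15.5 -29.5]
placed far [-25.3   0.8]
layer near R [ 40.  -32.5]
layer far [ 9.8 34. ]
wrist B [ 0.3722  0.3461 32.2389] 0.081 4365.0
tcp [0.3697 0.347  0.1177] w 0.0855 t 12.2 f [-0.   0.4 -0.4]
to [3.723e-01 3.463e-01 2.150e-02 3.220e+01] shift cm [-0.19  0.16  9.62] az 0.0 xyz tilt [ 0.0014  0.001  -1.    ] j6 end> 91.9
```

Call:
{"name": "arm_command", "arguments": {
  "steps": [
    [[0,0,0,-0.2,0.2,3,0],[0,0,0,-0.2,0.2,6,0],[0,0,0,-0.2,0.2,8,0],[0,0,0,-0.2,0.2,9.2,0],[0,0,0,-0.2,0.2,9.5,0],[0,0,0,-0.2,0.2,9.5,0],[0,0,0,-0.2,0.2,9.5,0.3],[0,0,0,-0.2,0.2,9.5,0.5],[0,0,0,-0.2,0.2,9.5,0.7],[0,0,0,-0.2,0.2,9.5,0.7]]
  ],
  "grip_force": 45
}}

```text
t: 13.45
tcp_pos: [0.3722, 0.3465, 0.0228]
ee_rot: [[-0.533, 0.846, 0.001], [0.846, 0.533, 0.001], [0.0, 0.001, -1.0]]
ft_force: [-0.8, 0.1, 5.0]
grip_width: 0.065
```

Call:
{"name": "arm_command", "arguments": {
  "steps": [
    [[0,0,0,0,0,0,0.7],[0,0,0,0,0,-0.5,0.7],[0,0,0,0,0,-2,0.7],[0,0,0,0,0,-5,0.7],[0,0,0,0,0,-9,0.7],[0,0,0,0,0,-13,0.7],[0,0,0,0,0,-15,0.7],[0,0,0,0,0,-15,0.7],[0,0,0,0,0,-15,0.7],[0,0,0,0,0,-15,0.7]]
  ]
}}

```text
t: 14.7
tcp_pos: [0.3711, 0.3457, 0.1705]
ee_rot: [[-0.533, 0.846, -0.002], [0.846, 0.533, -0.001], [-0.0, -0.002, -1.0]]
ft_force: [-0.3, -0.7, -3.6]
grip_width: 0.0652
```

```bash
python3 - <<'E'
from pnp import *
st=look([],cams=("wrist",),save="p7")
go(st,.4336,.1805,.172,72.4)
# stripe rows/columns on held box: compare with p3 (row profile at column 300)
for n in("p3","p7"):
    g=cv2.imread(f"pics/{n}_wrist.png").astype(int); s=g[235:330,285:345].mean(1)
    b=np.round(s[:,2]-s[:,0]).astype(int)  # red-blue: low on the white stripe
    print(n,[(235+i,v) for i,v in enumerate(b)][::3])
    for r in(265,305):
        row=g[r].sum(1); print(r,row[218:246:2].tolist(),row[384:410:2].tolist())
E
```

```text
tcp [0.3712 0.3457 0.1706] w 0.0651 t 14.75 f [ 0.5 -0.4 -2.3]
to [ 0.4336  0.1805  0.172  72.4   ] shift cm [-17.31  -3.53  -0.13] az -40.17 xyz tilt [-0.002  -0.0013 -1.    ] j6 end> 51.5
p3 [(235, np.int64(56)), (238, np.int64(55)), (241, np.int64(54)), (244, np.int64(57)), (247, np.int64(70)), (250, np.int64(83)), (253, np.int64(79)), (256, np.int64(73)), (259, np.int64(73)), (262, np.int64(75)), (265, np.int64(73)), (268, np.int64(69)), (271, np.int64(70)), (274, np.int64(27)), (277, np.int64(16)), (280, np.int64(15)), (283, np.int64(11)), (286, np.int64(8)), (289, np.int64(7)), (292, np.int64(6)), (295, np.int64(114)), (298, np.int64(110)), (301, np.int64(109)), (304, np.int64(110)), (307, np.int64(109)), (310, np.int64(109)), (313, np.int64(111)), (316, np.int64(108)), (319, np.int64(24)), (322, np.int64(24)), (325, np.int64(23)), (328, np.int64(20))]
265 [272, 283, 293, 293, 136, 110, 165, 330, 314, 318, 313, 319, 324, 323] [321, 361, 538, 512, 526, 476, 126, 117, 289, 305, 298, 291, 308]
305 [101, 113, 88, 75, 99, 107, 96, 87, 301, 326, 322, 316, 310, 351] [528, 508, 516, 52
[... 315 characters left out ...]
 np.int64(107)), (274, np.int64(107)), (277, np.int64(102)), (280, np.int64(5)), (283, np.int64(5)), (286, np.int64(6)), (289, np.int64(5)), (292, np.int64(6)), (295, np.int64(6)), (298, np.int64(52)), (301, np.int64(106)), (304, np.int64(106)), (307, np.int64(106)), (310, np.int64(106)), (313, np.int64(107)), (316, np.int64(107)), (319, np.int64(109)), (322, np.int64(51)), (325, np.int64(54)), (328, np.int64(61))]
265 [307, 318, 300, 316, 171, 126, 311, 333, 344, 364, 351, 349, 358, 353] [544, 559, 554, 547, 560, 541, 180, 154, 308, 333, 325, 323, 320]
305 [127, 132, 123, 124, 122, 124, 122, 108, 324, 547, 542, 543, 538, 528] [547, 542, 544, 550, 379, 141, 154, 148, 150, 143, 146, 158, 139]
```

Call:
{"name": "arm_command", "arguments": {
  "steps": [
    [[0,0,-4,-2,-0.4,0,0.7],[0,0,-10,-5.5,-1.2,0,0.7],[0,0,-19,-9.5,-2,0,0.7],[0,0,-28,-13,-2.8,0,0.7],[0,0,-36,-16,-3.5,0,0.7],[0,0,-40.2,-17.1,-3.7,0,0.7],[0,0,-40.2,-17.1,-3.7,2,0.7],[0,0,-40.2,-17.1,-3.7,4,0.7],[0,0,-40.2,-17.1,-3.7,5,0.7],[0,0,-40.2,-17.1,-3.7,5,0.7]]
  ]
}}

```text
t: 16.0
tcp_pos: [0.431, 0.1817, 0.1209]
ee_rot: [[-0.953, 0.302, -0.002], [0.302, 0.953, -0.0], [0.002, -0.001, -1.0]]
ft_force: [-0.2, 0.0, -2.6]
grip_width: 0.0649
```

```bash
python3 - <<'E'
from pnp import *
st=look([],cams=("wrist","side"),save="p8")
go(st,.4305,.1815,.0765,72.4)
g=cv2.imread("pics/p8_wrist.png").astype(int); s=g[235:330,285:345].mean(1); b=(s[:,2]-s[:,0]).astype(int); print([(235+i,int(v)) for i,v in enumerate(b)][10:92:2])
E
```

```text
tcp [0.432  0.182  0.1221] w 0.0653 t 16.1 f [-0.1 -0.4 -2.3]
to [ 0.4305  0.1815  0.0765 72.4   ] shift cm [ 0.13 -0.09  4.56] az 0.04 xyz tilt [ 3.e-04  1.e-04 -1.e+00] j6 end> 30.6
[(245, 58), (247, 59), (249, 60), (251, 71), (253, 85), (255, 85), (257, 80), (259, 76), (261, 75), (263, 76), (265, 77), (267, 76), (269, 75), (271, 75), (273, 77), (275, 79), (277, 78), (279, 11), (281, 12), (283, 11), (285, 8), (287, 5), (289, 4), (291, 4), (293, 4), (295, 4), (297, 3), (299, 112), (301, 106), (303, 107), (305, 106), (307, 106), (309, 107), (311, 106), (313, 107), (315, 106), (317, 106), (319, 109), (321, 46), (323, 31), (325, 29)]
```

Call:
{"name": "arm_command", "arguments": {
  "steps": [
    [[0,0,0,0.15,-0.1,0,0.7],[0,0,0,0.15,-0.1,1.2,0.7],[0,0,0,0.15,-0.1,2.4,0.7],[0,0,0,0.15,-0.1,3.4,0.7],[0,0,0,0.15,-0.1,4,0.7],[0,0,0,0.15,-0.1,4.2,0.7],[0,0,0,0.15,-0.1,4.4,0.7],[0,0,0,0.15,-0.1,4.5,0.7],[0,0,0,0.15,-0.1,4.6,0.7],[0,0,0,0.15,-0.1,4.6,0.7]]
  ]
}}

```text
t: 17.35
tcp_pos: [0.4301, 0.1813, 0.0759]
ee_rot: [[-0.953, 0.302, 0.0], [0.302, 0.953, 0.0], [-0.0, 0.0, -1.0]]
ft_force: [0.0, -0.4, -3.1]
grip_width: 0.0654
```

Call:
{"name": "arm_command", "arguments": {
  "steps": [
    [[0,0,0,0,0,0.05,0.7],[0,0,0,0,0,0.1,0.7],[0,0,0,0,0,0.13,0.7],[0,0,0,0,0,0.16,0.7],[0,0,0,0,0,0.19,0.7],[0,0,0,0,0,0.22,0.7],[0,0,0,0,0,0.25,0.7],[0,0,0,0,0,0.25,0.7],[0,0,0,0,0,0.25,0.7],[0,0,0,0,0,0.25,0.7]]
  ]
}}

```text
t: 18.6
tcp_pos: [0.4301, 0.1814, 0.0733]
ee_rot: [[-0.953, 0.302, 0.0], [0.302, 0.953, 0.0], [-0.0, 0.0, -1.0]]
ft_force: [-0.6, -0.5, -2.5]
grip_width: 0.0651
```

Call:
{"name": "arm_command", "arguments": {
  "steps": [
    [[0,0,0,0,0,0.04,0.7],[0,0,0,0,0,0.06,0.7],[0,0,0,0,0,0.06,0.1],[0,0,0,0,0,0.06,0],[0,0,0,0,0,0.06,0],[0,0,0,0,0,0.06,0],[0,0,0,0,0,-1,0],[0,0,0,0,0,-5,0],[0,0,0,0,0,-10,0],[0,0,0,0,0,-15,0]]
  ]
}}

```text
t: 19.85
tcp_pos: [0.4298, 0.1813, 0.2255]
ee_rot: [[-0.953, 0.302, 0.0], [0.302, 0.953, 0.0], [-0.0, 0.0, -1.0]]
ft_force: [0.8, 0.4, -0.4]
grip_width: 0.0852
```

```bash
python3 - <<'E'
from pnp import *
st=look([IA],cams=("wrist","side","scene"),save="p9")
go(st,.655,.238,.21,-41)
E
```

```text
wrist A [  0.6514   0.2281 -13.9519] 0.096 1280.0
side A [  0.6548   0.2375 -37.1867] 0.017 423.0
scene A [  0.6507   0.2365 -42.5135] 0.01 546.0
tcp [0.432  0.1818 0.227 ] w 0.0856 t 20.0 f [-0.5  0.5 -0.8]
to [  0.655   0.238   0.21  -41.   ] shift cm [-19.55  12.08   1.86] az -66.57 xyz tilt [ 0.007   0.0017 -1.    ] j6 end> -36.0
```

Call:
{"name": "arm_command", "arguments": {
  "steps": [
    [[0,0,-5,-2,1,0,0],[0,0,-14,-5,3,0,0],[0,0,-23,-8,5,0.5,0],[0,0,-32,-11,7,1,0],[0,0,-41,-14,9,1.5,0],[0,0,-50,-17,10.5,1.8,0],[0,0,-59,-19,12,1.8,0],[0,0,-66.6,-19.5,12.1,1.8,0],[0,0,-66.6,-19.5,12.1,1.8,0],[0,0,-66.6,-19.5,12.1,1.8,0]]
  ]
}}

```text
t: 21.25
tcp_pos: [0.6518, 0.2377, 0.2046]
ee_rot: [[-0.657, -0.754, -0.001], [-0.754, 0.657, -0.0], [0.001, 0.001, -1.0]]
ft_force: [-0.9, -0.4, 0.0]
grip_width: 0.0852
```

```bash
python3 - <<'E'
from pnp import *
st=look([IA,("A2",(.655,.238,-41),B,0,45)],cams=("wrist","side","wrist"),save="pA")
go(st,.655,.238,.0215,-41)
c=dict(np.load("pics/pA_wrist.npz"))
o=c["color"].copy()
for q,col in[((.655,.238,-41),(0,255,0))]:
    for k in proj(c,corners(q,B,0)): cv2.circle(o,tuple(np.round(k).astype(int)),1,col,-1)
cv2.imwrite("pics/zA.png",o[:,:,::-1])
E
```

```text
wrist A [  0.6538   0.2378 -40.5976] 0.029 2526.0
wrist A2 [  0.6538   0.2379 -40.4966] 0.029 2526.0
side A [  0.6561   0.2391 -37.2499] 0.022 454.0
side A2 [  0.6562   0.2392 -37.0313] 0.022 454.0
wrist A [  0.6538   0.2379 -40.6105] 0.023 2574.0
wrist A2 [  0.6536   0.2376 -41.1446] 0.024 2574.0
tcp [0.652  0.2378 0.2055] w 0.0853 t 21.4 f [ 0.1 -0.1 -0.7]
to [ 6.55e-01  2.38e-01  2.15e-02 -4.10e+01] shift cm [-0.21 -0.21 18.4 ] az -0.02 xyz tilt [-1.e-04  1.e-04 -1.e+00] j6 end> -35.6
```

View pics/zA.png

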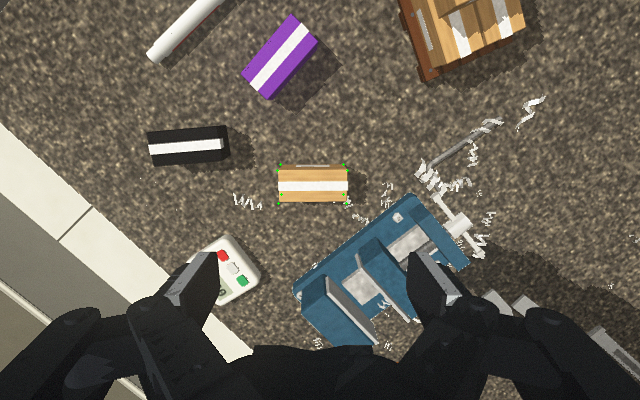

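The overlay fits A: its corners run from (277,165) to (348,204), the black look-alike ends at column 229, and the vise is clear of the fingers. I grasp A.

Call:
{"name": "arm_command", "arguments": {
  "steps": [
    [[0,0,0,-0.25,-0.15,5,0],[0,0,0,-0.25,-0.15,10,0],[0,0,0,-0.25,-0.15,14,0],[0,0,0,-0.25,-0.15,16.5,0],[0,0,0,-0.25,-0.15,17.7,0],[0,0,0,-0.25,-0.15,18.3,0],[0,0,0,-0.25,-0.15,18.3,0],[0,0,0,-0.25,-0.15,18.3,0.3],[0,0,0,-0.25,-0.15,18.3,0.5],[0,0,0,-0.25,-0.15,18.3,0.7]]
  ],
  "grip_force": 45
}}

```text
t: 22.65
tcp_pos: [0.6562, 0.2392, 0.024]
ee_rot: [[-0.656, -0.755, 0.002], [-0.755, 0.656, 0.001], [-0.002, -0.001, -1.0]]
ft_force: [-0.5, 0.4, 6.1]
grip_width: 0.0653
```

Call:
{"name": "arm_command", "arguments": {
  "steps": [
    [[0,0,0,0,0,0,0.7],[0,0,0,0,0,0,0.7],[0,0,0,0,0,-0.5,0.7],[0,0,0,0,0,-2,0.7],[0,0,0,0,0,-5,0.7],[0,0,0,0,0,-9,0.7],[0,0,0,0,0,-13,0.7],[0,0,0,0,0,-16,0.7],[0,0,0,0,0,-16,0.7],[0,0,0,0,0,-16,0.7]]
  ]
}}

```text
t: 23.9
tcp_pos: [0.6546, 0.2385, 0.1811]
ee_rot: [[-0.656, -0.755, -0.002], [-0.755, 0.656, -0.0], [0.001, 0.001, -1.0]]
ft_force: [-0.4, -0.9, -2.2]
grip_width: 0.0652
```

```bash
cat > prof.py <<'E'
from pnp import *
def prof(n):
    g=cv2.imread(f"pics/{n}_wrist.png").astype(int); s=g[235:330,285:345].mean(1); b=(s[:,2]-s[:,0]).astype(int); print("stripe rows",[235+i for i,v in enumerate(b) if v<22][:1],[235+i for i,v in enumerate(b[:70]) if v<22][-1:], [(235+i,int(v)) for i,v in enumerate(b)][10:94:3])
E
python3 - <<'E'
from prof import *
st=look([],cams=("wrist",),save="pB"); prof("pB"); prof("p3"); prof("p8")
# target: layer centre from two releases: C release TCP and B release TCP (tool yaw 72.4)
go(st,.4655,.2210,.18,162.4)
E
```

```text
tcp [0.6542 0.2384 0.1803] w 0.0653 t 23.95 f [-0.   0.2 -3.7]
stripe rows [271] [289] [(245, 109), (248, 109), (251, 109), (254, 108), (257, 108), (260, 109), (263, 106), (266, 105), (269, 103), (272, 7), (275, 8), (278, 7), (281, 7), (284, 8), (287, 12), (290, 47), (293, 71), (296, 68), (299, 68), (302, 69), (305, 68), (308, 78), (311, 86), (314, -12), (317, -14), (320, -18), (323, -25), (326, -25)]
stripe rows [275] [293] [(245, 56), (248, 76), (251, 83), (254, 77), (257, 71), (260, 73), (263, 74), (266, 71), (269, 69), (272, 72), (275, 15), (278, 15), (281, 14), (284, 10), (287, 7), (290, 7), (293, 5), (296, 110), (299, 109), (302, 109), (305, 109), (308, 109), (311, 108), (314, 110), (317, 19), (320, 24), (323, 23), (326, 22)]
stripe rows [279] [297] [(245, 58), (248, 60), (251, 71), (254, 86), (257, 80), (260, 75), (263, 76), (266, 76), (269, 75), (272, 75), (275, 79), (278, 42), (281, 12), (284, 9), (287, 5), (290, 4), (293, 4), (296, 3), (299, 112), (302, 107), (305, 106), (308, 105), (311, 106), (314, 107), (317, 106), (320, 110), (323, 31), (326, 29)]
to [  0.4655   0.221    0.18   162.4   ] shift cm [13.69 13.11  0.09] az -23.38 xyz tilt [-3.e-03 -7.e-04 -1.e+00] j6 end> -59.0
```

Call:
{"name": "arm_command", "arguments": {
  "steps": [
    [[0,0,-3,1.5,1.5,0,0.7],[0,0,-8,4.5,4.4,0,0.7],[0,0,-14,8,7.8,0,0.7],[0,0,-19,11,10.8,0,0.7],[0,0,-23.4,13,12.8,0,0.7],[0,0,-23.4,13.5,13.2,0,0.7],[0,0,-23.4,13.5,13.2,2,0.7],[0,0,-23.4,13.5,13.2,4.5,0.7],[0,0,-23.4,13.5,13.2,6,0.7],[0,0,-23.4,13.5,13.2,6,0.7]]
  ]
}}

```text
t: 25.2
tcp_pos: [0.4664, 0.2229, 0.1207]
ee_rot: [[-0.303, -0.953, -0.003], [-0.953, 0.303, -0.001], [0.002, 0.003, -1.0]]
ft_force: [-0.8, 0.8, -1.2]
grip_width: 0.0655
```

```bash
python3 - <<'E'
from prof import *
st=look([],cams=("wrist","side"),save="pC"); prof("pC")
go(st,.4660,.2237,.0765,162.4)
E
```

```text
tcp [0.4675 0.2234 0.1224] w 0.0648 t 25.3 f [ 0.4 -0.3 -1.8]
stripe rows [271] [289] [(245, 105), (248, 105), (251, 102), (254, 102), (257, 103), (260, 103), (263, 100), (266, 98), (269, 96), (272, 9), (275, 10), (278, 10), (281, 10), (284, 10), (287, 9), (290, 37), (293, 102), (296, 98), (299, 99), (302, 100), (305, 92), (308, 85), (311, 85), (314, 20), (317, 22), (320, 23), (323, 21), (326, 19)]
to [4.660e-01 2.237e-01 7.650e-02 1.624e+02] shift cm [0.01 0.16 4.59] az 0.0 xyz tilt [ 1.e-04  0.e+00 -1.e+00] j6 end> -55.7
```

Call:
{"name": "arm_command", "arguments": {
  "steps": [
    [[0,0,0,0,0.15,0,0.7],[0,0,0,0,0.15,1.2,0.7],[0,0,0,0,0.15,2.2,0.7],[0,0,0,0,0.15,2.8,0.7],[0,0,0,0,0.15,3.2,0.7],[0,0,0,0,0.15,3.2,0.7],[0,0,0,0,0.15,3.2,0.7],[0,0,0,0,0.15,3.2,0.7],[0,0,0,0,0.15,3.2,0.7],[0,0,0,0,0.15,3.2,0.7]]
  ]
}}

```text
t: 26.55
tcp_pos: [0.4692, 0.2299, 0.0963]
ee_rot: [[-0.299, -0.954, 0.01], [-0.954, 0.299, 0.014], [-0.016, -0.005, -1.0]]
ft_force: [-6.2, 16.9, 32.3]
grip_width: 0.0649
```

Call:
{"name": "arm_command", "arguments": {
  "steps": [
    [[0,0,0,0,0,0.2,0.7],[0,0,0,0,0,0.4,0.7],[0,0,0,0,0,0.6,0.7],[0,0,0,0,0,0.8,0.7],[0,0,0,0,0,1,0.7],[0,0,0,0,0,1.2,0.7],[0,0,0,0,0,1.3,0.7],[0,0,0,0,0,1.35,0.7],[0,0,0,0,0,1.35,0.7],[0,0,0,0,0,1.35,0.7]]
  ]
}}

```text
t: 27.8
tcp_pos: [0.4708, 0.232, 0.086]
ee_rot: [[-0.298, -0.955, 0.014], [-0.954, 0.298, 0.018], [-0.021, -0.008, -1.0]]
ft_force: [-12.2, 22.6, 51.9]
grip_width: 0.0649
```

Contact: 52 N upward, and the box is being pushed away from the pair. I back off straight up and look.

Call:
{"name": "arm_command", "arguments": {
  "steps": [
    [[0,0,0,0,0,-1,0.7],[0,0,0,0,0,-3,0.7],[0,0,0,0,0,-5,0.7],[0,0,0,0,0,-7,0.7],[0,0,0,0,0,-9,0.7],[0,0,0,-3,0,-9,0.7],[0,0,0,-6,0,-9,0.7],[0,0,0,-6,0,-9,0.7],[0,0,0,-6,0,-9,0.7],[0,0,0,-6,0,-9,0.7]]
  ]
}}

```text
t: 29.05
tcp_pos: [0.4832, 0.2802, 0.1664]
ee_rot: [[-0.302, -0.953, -0.001], [-0.953, 0.302, -0.001], [0.001, 0.001, -1.0]]
ft_force: [-0.3, 0.7, -2.3]
grip_width: 0.0655
```

```bash
python3 - <<'E'
from prof import *
st=look([],cams=("wrist","side","scene"),save="pD"); prof("pD")
a=[cv2.imread(f"pics/pD_{n}.png") for n in("side","wrist","scene")]
b=cv2.imread("pics/pC_wrist.png")
cv2.imwrite("pics/zD.png",np.vstack([np.hstack([cv2.resize(a[0][120:240,300:440],(400,300)),cv2.resize(a[2][150:225,310:410],(400,300),interpolation=cv2.INTER_CUBIC)]),np.hstack([cv2.resize(a[1][:,100:540],(400,300)),cv2.resize(b[:,100:540],(400,300))])]))
E
```

```text
tcp [0.4836 0.2804 0.1668] w 0.0653 t 29.2 f [ 0.3 -0.4 -2. ]
stripe rows [235] [304] [(245, 98), (248, 106), (251, 106), (254, 108), (257, 95), (260, 109), (263, 109), (266, 108), (269, 107), (272, 107), (275, 108), (278, 110), (281, 110), (284, 110), (287, 110), (290, 104), (293, 86), (296, 85), (299, 83), (302, 70), (305, 17), (308, 18), (311, 19), (314, 70), (317, 68), (320, 51), (323, 27), (326, 26)]
```

View pics/zD.png

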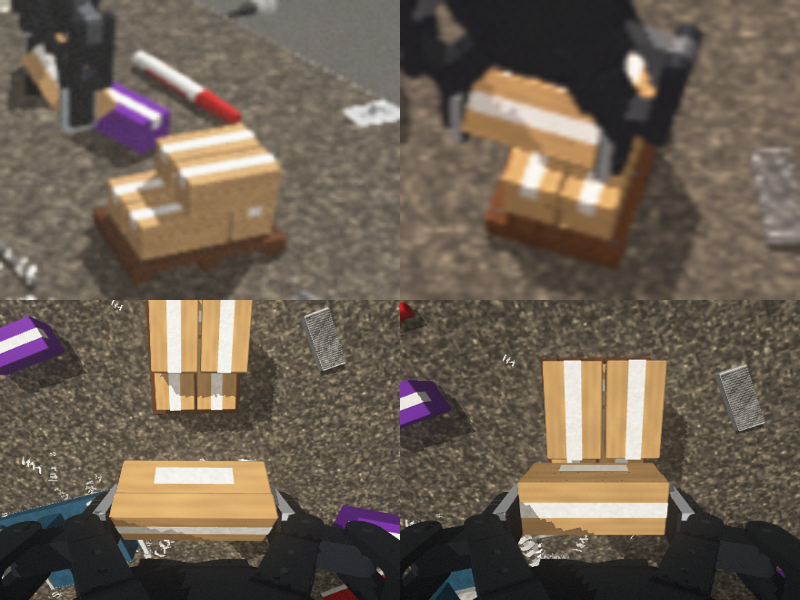

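The 12th picture (a montage of four views) shows the stack intact, with the pair side by side and the base undisturbed. The held box has pivoted about the jaw axis: its side face spans rows 461–519 of the lower-left panel. I estimate the tilt, then set the box upright on the free bench spot and regrasp it.

```bash
python3 - <<'E'
from prof import *
from scipy.optimize import least_squares
c=dict(np.load("pics/pD_wrist.npz")); st=arm.get_state(); p,R=st["tcp_pos"],st["ee_rot"]
pix=np.array([(237.5,214.7),(391.5,214.7),(222,292),(403.6,292)])
P=np.array([(16,-33,17),(16,33,17),(16,-33,-17),(16,33,-17)])/1e3
def res(v):
    a=np.radians(v[0]); Ry=np.array([[np.cos(a),0,np.sin(a)],[0,1,0],[-np.sin(a),0,np.cos(a)]])
    return (proj(c,p+(P@Ry.T+[v[1]/1e3,v[3]/1e3,v[2]/1e3])@R.T)-pix).ravel()
r=least_squares(res,[20,0,6,0]); print("tilt about tool y deg, centre x,z,y mm",r.x.round(1),np.abs(r.fun).max().round(1))
# same model on the untilted held box (p3-type corners) as a bias check
c3=dict(np.load("pics/p3_wrist.npz"))
go(st,.47,.42,.10,162.4)
# pair and base in wrist picture pD, carrier axes about side-camera layer centre
a=np.radians(72.5); ex=np.array([np.cos(a),np.sin(a)]); ey=np.array([-ex[1],ex[0]])
f=lambda x,y:(100+(x+.5)*1.1-.5,(y-300+.5)*4/3-.5)
for n,q,z in[("pair +ex end, -y side",(172,372),.084),("pair +ex end +y side",(225,372),.084),("pair -y edge",(149,340),.084),("pair +y edge",(249,340),.084),("gap",(198.5,340),.084),("base -y",(152,395),.05),("base +y",(238,395),.05),("base +ex end",(195,409),.05)]:
    w=ray(c,f(*q),z)[0]; print(n,np.round([w[:2]@ex*1e3,w[:2]@ey*1e3],1))
E
```

```text
tilt about tool y deg, centre x,z,y mm [37.   3.8  1.5 -1.4] 1.1
to [4.700e-01 4.200e-01 1.000e-01 1.624e+02] shift cm [-12.89   5.52   6.68] az -0.01 xyz tilt [-1.e-04 -0.e+00 -1.e+00] j6 end> -50.5
pair +ex end, -y side [ 334.8 -392.9]
pair +ex end +y side [ 334.8 -356.8]
pair -y edge [ 310.5 -407.5]
pair +y edge [ 310.6 -341.7]
gap [ 310.6 -374.9]
base -y [ 355.  -411.9]
base +y [ 355.1 -342. ]
base +ex end [ 368.8 -377. ]
```

Call:
{"name": "arm_command", "arguments": {
  "steps": [
    [[0,0,0,-4,1.5,0,0.7],[0,-8,0,-9,3.5,0,0.7],[0,-17,0,-13,5.5,2,0.7],[0,-26,0,-13,5.5,4,0.7],[0,-34,0,-13,5.5,6,0.7],[0,-34,0,-13,5.5,8,0.7],[0,-34,0,-13,5.5,10,0.7],[0,-34,0,-13,5.5,11.5,0.7],[0,-34,0,-13,5.5,12,0.7],[0,-34,0,-13,5.5,12,0.7]]
  ]
}}

```text
t: 30.45
tcp_pos: [0.4705, 0.4213, 0.0467]
ee_rot: [[-0.251, -0.953, 0.169], [-0.79, 0.302, 0.533], [-0.559, 0.0, -0.829]]
ft_force: [-0.9, 0.7, -2.1]
grip_width: 0.0648
```

```bash
python3 - <<'E'
from prof import *
st=look([],cams=("scene","side","wrist"),save="pE"); print(st["ee_rot"].round(3).tolist())
E
```

```text
tcp [0.4712 0.4218 0.0477] w 0.0651 t 30.6 f [ 0.1  0.3 -1.6]
[[-0.249, -0.953, 0.17], [-0.79, 0.302, 0.534], [-0.56, -0.001, -0.828]]
```

Call:
{"name": "arm_command", "arguments": {
  "steps": [
    [[0,0,0,0.56,0,0.83,0.7],[0,0,0,0.95,0,1.41,0.7],[0,0,0,1.12,0,1.66,0.7],[0,0,0,1.18,0,1.74,0.7],[0,0,0,1.23,0,1.82,0.7],[0,0,0,1.29,0,1.9,0.7],[0,0,0,1.34,0,1.99,0.7],[0,0,0,1.34,0,1.99,0.7],[0,0,0,1.34,0,1.99,0.7],[0,0,0,1.34,0,1.99,0.7]]
  ]
}}

```text
t: 31.85
tcp_pos: [0.4706, 0.4216, 0.0229]
ee_rot: [[-0.25, -0.953, 0.169], [-0.79, 0.302, 0.533], [-0.559, -0.0, -0.829]]
ft_force: [0.8, 0.5, -2.2]
grip_width: 0.065
```

Not touching yet; I lower a little more.

Call:
{"name": "arm_command", "arguments": {
  "steps": [
    [[0,0,0,0.05,0,0.08,0.7],[0,0,0,0.1,0,0.15,0.7],[0,0,0,0.15,0,0.22,0.7],[0,0,0,0.17,0,0.25,0.7],[0,0,0,0.17,0,0.25,0.7],[0,0,0,0.17,0,0.25,0.7],[0,0,0,0.17,0,0.25,0.7],[0,0,0,0.17,0,0.25,0.7],[0,0,0,0.17,0,0.25,0.7],[0,0,0,0.17,0,0.25,0.7]]
  ]
}}

```text
t: 33.1
tcp_pos: [0.4706, 0.4216, 0.0198]
ee_rot: [[-0.25, -0.953, 0.169], [-0.79, 0.302, 0.533], [-0.559, -0.0, -0.829]]
ft_force: [0.6, 0.1, -2.5]
grip_width: 0.0651
```

Call:
{"name": "arm_command", "arguments": {
  "steps": [
    [[0,0,0,0.06,0,0.08,0.7],[0,0,0,0.11,0,0.16,0.7],[0,0,0,0.11,0,0.16,0.7],[0,0,0,0.11,0,0.16,0],[0,0,0,0.11,0,0.16,0],[0,0,0,0.11,0,0.16,0],[0,0,0,0.11,0,0.16,0],[0,0,0,-0.5,0,-0.9,0],[0,0,0,-2.5,0,-3.8,0],[0,0,0,-5.6,0,-8.3,0]]
  ]
}}

```text
t: 34.35
tcp_pos: [0.4692, 0.4208, 0.1197]
ee_rot: [[-0.252, -0.953, 0.166], [-0.791, 0.302, 0.532], [-0.557, 0.003, -0.83]]
ft_force: [1.3, 0.6, 0.3]
grip_width: 0.0853
```

Call:
{"name": "arm_command", "arguments": {
  "steps": [
    [[0,9,0,-1,0,-1.5,0],[0,18,0,-3,0,-4.5,0],[0,27,0,-4,0,-6,0],[0,34,0,-5,0,-7.4,0],[0,34,0,-5,0,-7.4,0],[0,34,0,-5,0,-7.4,0],[0,34,0,-5,0,-7.4,0],[0,34,0,-5,0,-7.4,0],[0,34,0,-5,0,-7.4,0],[0,34,0,-5,0,-7.4,0]]
  ]
}}

```text
t: 35.6
tcp_pos: [0.4706, 0.4214, 0.2093]
ee_rot: [[-0.302, -0.953, 0.0], [-0.953, 0.302, 0.0], [-0.0, -0.0, -1.0]]
ft_force: [0.0, -0.1, 1.6]
grip_width: 0.0855
```

```bash
python3 - <<'E'
from prof import *
st=look([("A",(.47,.42,162.4),B,0,60),("Alit",(.47,.42,162.4),B,0,45)],cams=("wrist","scene","side"),save="pF"); print(st["ee_rot"].round(3).tolist())
E
```

```text
wrist A [  0.4703   0.4147 161.8747] 0.011 2531.0
wrist Alit [  0.4703   0.4147 161.8747] 0.011 2531.0
scene A [  0.4671   0.4133 162.3706] 0.008 684.0
scene Alit [  0.4671   0.4133 162.3706] 0.008 684.0
side A [  0.4717   0.4137 160.5937] 0.012 709.0
side Alit [  0.4717   0.4137 160.5937] 0.012 709.0
tcp [0.4706 0.4216 0.2093] w 0.0855 t 35.75 f [-0.3  0.3  0.1]
[[-0.302, -0.953, 0.0], [-0.953, 0.302, 0.0], [-0.0, -0.0, -1.0]]
```

Every camera fits A upright on the bench at about (0.4705, 0.414, 162°). I regrasp it.

```bash
python3 - <<'E'
from prof import *
go(arm.get_state(),.4705,.4142,.0225,162)
E
```

```text
to [4.705e-01 4.142e-01 2.250e-02 1.620e+02] shift cm [ 0.71 -0.21 18.68] az 0.42 xyz tilt [ 1.e-04  2.e-04 -1.e+00] j6 end> -37.4
```

Call:
{"name": "arm_command", "arguments": {
  "steps": [
    [[0,0,0.4,0.7,-0.2,5,0],[0,0,0.4,0.7,-0.2,10,0],[0,0,0.4,0.7,-0.2,14,0],[0,0,0.4,0.7,-0.2,17,0],[0,0,0.4,0.7,-0.2,18.2,0],[0,0,0.4,0.7,-0.2,18.7,0],[0,0,0.4,0.7,-0.2,18.7,0],[0,0,0.4,0.7,-0.2,18.7,0.3],[0,0,0.4,0.7,-0.2,18.7,0.5],[0,0,0.4,0.7,-0.2,18.7,0.7]]
  ],
  "grip_force": 45
}}

```text
t: 37.0
tcp_pos: [0.4711, 0.4151, 0.0239]
ee_rot: [[-0.308, -0.951, 0.002], [-0.951, 0.308, 0.002], [-0.002, -0.001, -1.0]]
ft_force: [-1.6, 0.1, 7.1]
grip_width: 0.0653
```

Call:
{"name": "arm_command", "arguments": {
  "steps": [
    [[0,0,0,0,0,0,0.7],[0,0,0,0,0,0,0.7],[0,0,0,0,0,-0.5,0.7],[0,0,0,0,0,-2,0.7],[0,0,0,0,0,-5,0.7],[0,0,0,0,0,-9,0.7],[0,0,0,0,0,-12,0.7],[0,0,0,0,0,-12,0.7],[0,0,0,0,0,-12,0.7],[0,0,0,0,0,-12,0.7]]
  ]
}}

```text
t: 38.25
tcp_pos: [0.4694, 0.4136, 0.1404]
ee_rot: [[-0.309, -0.951, -0.003], [-0.951, 0.309, -0.002], [0.003, 0.002, -1.0]]
ft_force: [-0.1, 0.4, -1.6]
grip_width: 0.0648
```

```bash
python3 - <<'E'
from prof import *
st=look([],cams=("wrist",),save="pG"); prof("pG"); print(st["ee_rot"].round(3)[:2,1])
a=np.radians(72.5); ex=np.array([np.cos(a),np.sin(a)]); ey=np.array([-ex[1],ex[0]])
go(st,*(.375*ex-.3764*ey),.15,162.4)
E
```

```text
tcp [0.4695 0.4137 0.1405] w 0.0652 t 38.3 f [ 0.7  0.1 -2.8]
stripe rows [277] [295] [(245, 85), (248, 86), (251, 110), (254, 110), (257, 108), (260, 107), (263, 109), (266, 108), (269, 104), (272, 104), (275, 95), (278, 8), (281, 9), (284, 8), (287, 8), (290, 8), (293, 8), (296, 89), (299, 107), (302, 104), (305, 102), (308, 91), (311, 87), (314, 87), (317, 86), (320, 26), (323, 25), (326, 26)]
[-0.951  0.309]
to [4.717e-01 2.445e-01 1.500e-01 1.624e+02] shift cm [16.03 -5.43 -0.92] az -0.37 xyz tilt [-0.0025 -0.0017 -1.    ] j6 end> -38.4
```

Call:
{"name": "arm_command", "arguments": {
  "steps": [
    [[0,0,0,4,-1.2,-1,0.7],[0,0,-0.4,9,-2.7,-1,0.7],[0,0,-0.4,13,-4.2,-1,0.7],[0,0,-0.4,16,-5.4,0,0.7],[0,0,-0.4,17.4,-5.4,1,0.7],[0,0,-0.4,17.7,-5.4,2,0.7],[0,0,-0.4,17.7,-5.4,2.5,0.7],[0,0,-0.4,17.7,-5.4,2.5,0.7],[0,0,-0.4,17.7,-5.4,2.5,0.7],[0,0,-0.4,17.7,-5.4,2.5,0.7]]
  ]
}}

```text
t: 39.55
tcp_pos: [0.4674, 0.2298, 0.1176]
ee_rot: [[-0.301, -0.954, 0.001], [-0.954, 0.301, 0.0], [-0.001, -0.001, -1.0]]
ft_force: [0.6, -0.3, -2.3]
grip_width: 0.0649
```

```bash
python3 - <<'E'
from prof import *
st=look([],cams=("wrist","side"),save="pH"); p,R=st["tcp_pos"],st["ee_rot"]
a=np.radians(72.5); ex=np.array([np.cos(a),np.sin(a)]); ey=np.array([-ex[1],ex[0]]); print("tcp ex,ey",p[:2]@ex,p[:2]@ey,R[:2,1].round(3),p[2])
c=dict(np.load("pics/pH_wrist.npz")); g=c["color"].astype(int)
for u in(262,278,355,375):
    print(u,[(v,int(x),int(y)) for v,x,y in zip(range(170,262,2),g[170:262:2,u-3:u+4].sum(2).mean(1),(g[170:262:2,u-3:u+4,0]-g[170:262:2,u-3:u+4,2]).mean(1))])
for v in range(190,226,6): print(v,(ray(c,(315,v),.084)[0][:2]@ex*1e3).round(1),(ray(c,(315,v),p[2]-.0235)[0][:2]@ex*1e3).round(1),(ray(c,(315,v),.05)[0][:2]@ex*1e3).round(1))
E
```

```text
tcp [0.4673 0.2296 0.1175] w 0.0647 t 39.65 f [-0.3 -0.1 -2.5]
tcp ex,ey 0.359536242159974 -0.37665017778590437 [-0.953  0.301] 0.11749563013942775
262 [(170, 451, 99), (172, 452, 99), (174, 452, 99), (176, 450, 100), (178, 448, 100), (180, 451, 99), (182, 452, 101), (184, 455, 100), (186, 451, 101), (188, 452, 99), (190, 451, 100), (192, 449, 100), (194, 448, 100), (196, 449, 100), (198, 348, 77), (200, 314, 66), (202, 305, 63), (204, 301, 62), (206, 297, 62), (208, 283, 59), (210, 274, 56), (212, 255, 54), (214, 247, 50), (216, 258, 51), (218, 270, 51), (220, 275, 52), (222, 327, 73), (224, 329, 75), (226, 353, 81), (228, 339, 77), (230, 348, 79), (232, 351, 79), (234, 327, 73), (236, 317, 70), (238, 345, 80), (240, 340, 77), (242, 328, 73), (244, 339, 77), (246, 322, 73), (248, 345, 78), (250, 490, 109), (252, 470, 105), (254, 479, 106), (256, 465, 105), (258, 460, 101), (260, 455, 101)]
278 [(170, 550, 62), (172, 565, 59), (174, 561, 62), (176, 560, 63), (178, 563, 64), (180, 565, 64), (182, 570, 64), (184, 569, 63), (186, 560, 68), (188, 561, 67), (190, 567, 67), (192, 555, 67),
[... 1497 characters left out ...]
(192, 462, 104), (194, 467, 104), (196, 466, 103), (198, 454, 102), (200, 201, 20), (202, 233, 27), (204, 232, 25), (206, 195, 22), (208, 184, 19), (210, 176, 19), (212, 167, 20), (214, 166, 19), (216, 169, 19), (218, 172, 19), (220, 171, 18), (222, 290, 60), (224, 332, 77), (226, 353, 82), (228, 342, 78), (230, 342, 75), (232, 349, 79), (234, 340, 77), (236, 341, 77), (238, 328, 75), (240, 327, 73), (242, 321, 75), (244, 354, 79), (246, 352, 81), (248, 355, 81), (250, 494, 107), (252, 470, 105), (254, 469, 105), (256, 460, 102), (258, 447, 101), (260, 451, 99)]
190 329.6 327.0 338.2
196 332.8 330.0 342.1
202 336.0 333.0 346.0
208 339.2 336.1 349.9
214 342.5 339.2 353.9
220 345.8 342.3 358.0
```

Measured in one wrist image, the gap between the pair's end and the held box is 8 to 9 mm at present. I move in 6.5 mm and lower with checks.

Call:
{"name": "arm_command", "arguments": {
  "steps": [
    [[0,0,0,0.3,0,0,0.7],[0,0,0,0.65,0,0,0.7],[0,0,0,0.65,0,0,0.7],[0,0,0,0.65,0,0,0.7],[0,0,0,0.65,0,0.4,0.7],[0,0,0,0.65,0,0.8,0.7],[0,0,0,0.65,0,1.1,0.7],[0,0,0,0.65,0,1.3,0.7],[0,0,0,0.65,0,1.4,0.7],[0,0,0,0.65,0,1.4,0.7]]
  ]
}}

```text
t: 40.9
tcp_pos: [0.4651, 0.2232, 0.1032]
ee_rot: [[-0.302, -0.953, -0.0], [-0.953, 0.302, 0.0], [-0.0, 0.0, -1.0]]
ft_force: [-0.1, 0.3, -2.5]
grip_width: 0.0651
```

Call:
{"name": "arm_command", "arguments": {
  "steps": [
    [[0,0,0,0,0,0.4,0.7],[0,0,0,0,0,0.8,0.7],[0,0,0,0,0,1.2,0.7],[0,0,0,0,0,1.6,0.7],[0,0,0,0,0,2,0.7],[0,0,0,0,0,2.3,0.7],[0,0,0,0,0,2.5,0.7],[0,0,0,0,0,2.6,0.7],[0,0,0,0,0,2.6,0.7],[0,0,0,0,0,2.6,0.7]]
  ]
}}

```text
t: 42.15
tcp_pos: [0.4653, 0.2232, 0.0773]
ee_rot: [[-0.302, -0.953, 0.0], [-0.953, 0.302, 0.0], [-0.0, -0.0, -1.0]]
ft_force: [-0.3, 0.4, -2.0]
grip_width: 0.0652
```

Call:
{"name": "arm_command", "arguments": {
  "steps": [
    [[0,0,0,0,0,0.1,0.7],[0,0,0,0,0,0.2,0.7],[0,0,0,0,0,0.25,0.7],[0,0,0,0,0,0.3,0.7],[0,0,0,0,0,0.33,0.7],[0,0,0,0,0,0.35,0.7],[0,0,0,0,0,0.37,0.7],[0,0,0,0,0,0.37,0.7],[0,0,0,0,0,0.37,0.7],[0,0,0,0,0,0.37,0.7]]
  ]
}}

```text
t: 43.4
tcp_pos: [0.4651, 0.2231, 0.0739]
ee_rot: [[-0.302, -0.953, 0.0], [-0.953, 0.302, 0.0], [-0.0, -0.0, -1.0]]
ft_force: [-3.2, -1.3, 6.1]
grip_width: 0.0652
```

Call:
{"name": "arm_command", "arguments": {
  "steps": [
    [[0,0,0,0,0,0.02,0.7],[0,0,0,0,0,0.02,0],[0,0,0,0,0,0.02,0],[0,0,0,0,0,0.02,0],[0,0,0,0,0,0.02,0],[0,0,0,0,0,-1,0],[0,0,0,0,0,-5,0],[0,0,0,0,0,-10,0],[0,0,0,0,0,-14,0],[0,0,0,0,0,-14,0]]
  ]
}}

```text
t: 44.65
tcp_pos: [0.4674, 0.2238, 0.218]
ee_rot: [[-0.302, -0.953, 0.008], [-0.953, 0.302, 0.002], [-0.005, -0.007, -1.0]]
ft_force: [0.5, -0.5, -0.1]
grip_width: 0.0853
```

Call:
{"name": "arm_command", "arguments": {
  "steps": [
    [[0,0,0,-5,0,0,0],[0,0,0,-9,0,0,0],[0,0,0,-12,0,0,0],[0,0,0,-12,0,0,0],[0,0,0,-12,0,0,0],[0,0,0,-12,0,0,0],[0,0,0,-12,0,0,0],[0,0,0,-12,0,0,0],[0,0,0,-12,0,0,0],[0,0,0,-12,0,0,0]]
  ]
}}

```text
t: 45.9
tcp_pos: [0.5014, 0.3374, 0.2136]
ee_rot: [[-0.302, -0.953, 0.0], [-0.953, 0.302, 0.0], [-0.0, -0.0, -1.0]]
ft_force: [0.3, 0.4, -0.7]
grip_width: 0.0854
```

```bash
cat > fin.py <<'E'
from prof import *
def topmask(im):
    return mask(im,60)
st=look([("L2",(.4557,.19,72.5),L,.05,125),("all",(.4557,.19,72.5),(.1,.066,.068),.016,125),("all60",(.4557,.19,72.5),(.1,.066,.068),.016,60)],cams=("wrist","side","scene"),save="pI")
a=np.radians(72.5); ex=np.array([np.cos(a),np.sin(a)]); ey=np.array([-ex[1],ex[0]]); print("tcp ex,ey",st["tcp_pos"][:2]@ex,st["tcp_pos"][:2]@ey)
c=dict(np.load("pics/pI_wrist.npz"))
# rectified top face at z=.084 in carrier axes (2 px/mm): columns ex from -70..70, rows ey from +50..-50
cor=np.array([[*(np.array([.4557,.19])+i*ex+j*ey),.084] for i,j in((-.07,.05),(.07,.05),(.07,-.05),(-.07,-.05))])
H=cv2.getPerspectiveTransform(proj(c,cor).astype(np.float32),np.float32([[0,0],[280,0],[280,200],[0,200]]))
r=cv2.warpPerspective(c["color"],H,(280,200)); cv2.imwrite("pics/rI.png",r[:,:,::-1])
print("uv",proj(c,cor).round(0).tolist())
g=r.astype(int).sum(2)
sh=lambda v:" ".join(str(int(x)//10) for x in v)
for ey_ in(25,8,-8,-25): print("row ey",ey_,"ex -70..70 step1:",sh(g[int((50-ey_)*2)-4:int((50-ey_)*2)+5].mean(0)[::2]))
for ex_ in(-40,0,26,42): print("col ex",ex_,"ey 50..-50:",sh(g[:,int((ex_+70)*2)-3:int((ex_+70)*2)+4].mean(1)[::2]))
E
python3 fin.py
```

```text
wrist L2 [ 0.4551  0.1844 72.4905] 0.131 5058.0
wrist all [ 0.4536  0.18   72.4518] 0.132 5067.0
wrist all60 [ 0.4598  0.1997 73.5028] 0.096 6757.0
side L2 [ 0.4371  0.2025 51.0329] 0.097 2373.0
side all [ 0.4564  0.1894 70.7142] 0.033 2373.0
side all60 [ 0.4459  0.1988 68.5801] 0.064 3053.0
scene L2 [ 0.4646  0.2066 82.4737] 0.193 529.0
scene all [ 0.4583  0.1894 78.5627] 0.191 529.0
scene all60 [ 0.464   0.2086 82.8465] 0.186 898.0
tcp [0.5014 0.3375 0.2135] w 0.0855 t 46.05 f [ 0.1  0.1 -0.6]
tcp ex,ey 0.4726663692057222 -0.3767213319044368
uv [[393.0, -145.0], [380.0, 89.0], [248.0, 89.0], [235.0, -145.0]]
row ey 25 ex -70..70 step1: 0 0 0 0 0 0 0 0 0 0 0 0 0 0 0 0 0 0 0 0 0 0 0 0 0 0 0 0 0 0 0 0 0 0 0 0 0 0 0 0 0 0 0 0 0 0 0 0 0 0 0 0 0 0 0 0 0 0 0 0 0 0 0 0 0 0 0 0 0 0 0 0 0 0 0 0 0 0 0 0 0 63 63 62 62 63 59 43 54 55 54 53 53 54 55 54 53 52 54 72 74 74 74 74 74 73 74 74 59 54 53 52 52 54 53 52 52 53 53 33 23 24 24 29 33 25 24 22 19 18 18 18 18 18 15 15 20 20 20 20
row ey 8 ex -70..70 step1: 0 0 0 0 0 0 0 0 0 0 0 0 0 0 0 0 0 0 0 0 0 0 0 0 0 0 0 0 0 0 0 0 0 0 0 0 0 0 0 0 0 0 0 0 
[... 1373 characters left out ...]
 0 0 0 0 0 0 0 0 0 0 0 0 0 0 0 0 0 0 0 0 0 0 0 0 0 0 0 0
col ex 26 ey 50..-50: 20 23 24 22 20 21 22 22 22 21 22 23 23 21 20 22 24 23 24 47 54 53 53 53 53 53 53 53 53 52 52 52 52 52 52 52 52 52 52 52 53 53 53 53 53 54 54 54 54 54 54 54 54 54 54 54 53 53 53 53 52 52 52 52 52 52 53 53 53 53 54 53 54 54 54 54 54 54 53 54 53 53 54 53 39 33 33 28 25 25 27 30 33 35 35 31 27 26 29 32
col ex 42 ey 50..-50: 22 23 24 24 24 23 21 22 24 25 22 21 20 18 19 20 21 21 22 47 53 53 53 53 53 53 53 53 53 53 53 53 53 52 52 52 52 52 52 53 53 53 53 54 54 53 53 54 53 53 53 53 53 53 53 53 54 54 54 54 54 54 54 54 54 54 53 53 54 53 53 53 53 53 54 54 54 54 54 54 54 55 55 55 41 30 30 33 31 29 31 28 25 26 27 30 34 35 36 35
```

Call:
{"name": "arm_command", "arguments": {
  "steps": [
    [[0,0,0,-4,0,-2,0],[0,0,0,-8,0,-4,0],[0,0,0,-8,0,-6,0],[0,0,0,-8,0,-6,0],[0,0,0,-8,0,-6,0],[0,0,0,-8,0,-6,0],[0,0,0,-8,0,-6,0],[0,0,0,-8,0,-6,0],[0,0,0,-8,0,-6,0],[0,0,0,-8,0,-6,0]]
  ]
}}

```text
t: 47.3
tcp_pos: [0.5255, 0.4138, 0.2735]
ee_rot: [[-0.302, -0.953, 0.0], [-0.953, 0.302, 0.0], [-0.0, -0.0, -1.0]]
ft_force: [-0.0, 0.2, -0.4]
grip_width: 0.0854
```

```bash
cat > fin2.py <<'E'
from prof import *
st=look([],cams=("wrist","side","scene"),save="pJ")
a=np.radians(72.5); ex=np.array([np.cos(a),np.sin(a)]); ey=np.array([-ex[1],ex[0]])
def edges(v,lo): # positions (mm) of strong steps
    d=np.abs(np.convolve(v,[1,1,0,-1,-1],"same"))/2; return [round(lo+i/2,1) for i in range(3,len(d)-3) if d[i]>80 and d[i]>=d[i-3:i+4].max()]
for cam in("wrist","scene","side"):
  c=dict(np.load(f"pics/pJ_{cam}.npz"))
  for z in(.084,.05):
    cor=np.array([[*(np.array([.4557,.19])+i*ex+j*ey),z] for i,j in((-.07,-.06),(.07,-.06),(.07,.06),(-.07,.06))])
    H=cv2.getPerspectiveTransform(proj(c,cor).astype(np.float32),np.float32([[0,0],[280,0],[280,240],[0,240]]))
    r=cv2.warpPerspective(c["color"],H,(280,240)); g=r.astype(int).sum(2); print(cam,z,"uv",proj(c,cor).round(0).tolist() if z>.06 else "")
    for y in(-25,-8,8,25): k=int((y+60)*2); print("  ey",y,"edges ex",edges(g[k-4:k+5].mean(0),-70))
    for x in(-40,-5,24,44): k=int((x+70)*2); print("  ex",x,"edges ey",edges(g[:,k-4:k+5].mean(1),-60))
E
python3 fin2.py
```

```text
tcp [0.5255 0.4138 0.2735] w 0.0857 t 47.45 f [0.  0.2 0.4]
wrist 0.084 uv [[234.0, -218.0], [245.0, -4.0], [383.0, -4.0], [394.0, -218.0]]
  ey -25 edges ex []
  ey -8 edges ex []
  ey 8 edges ex []
  ey 25 edges ex []
  ex -40 edges ey []
  ex -5 edges ey []
  ex 24 edges ey []
  ex 44 edges ey []
wrist 0.05 uv 
  ey -25 edges ex [63.0]
  ey -8 edges ex [63.0]
  ey 8 edges ex [63.0]
  ey 25 edges ex [63.0]
  ex -40 edges ey []
  ex -5 edges ey []
  ex 24 edges ey []
  ex 44 edges ey []
scene 0.084 uv [[339.0, 143.0], [319.0, 189.0], [372.0, 204.0], [389.0, 156.0]]
  ey -25 edges ex []
  ey -8 edges ex [-52.0, 30.5]
  ey 8 edges ex [45.0]
  ey 25 edges ex [-52.0, 13.5, 42.0]
  ex -40 edges ey [18.5]
  ex -5 edges ey [-27.5, -16.0, 39.5]
  ex 24 edges ey [-16.0, -13.5, 17.0]
  ex 44 edges ey [4.0]
scene 0.05 uv 
  ey -25 edges ex []
  ey -8 edges ex [8.5]
  ey 8 edges ex [22.5]
  ey 25 edges ex [-10.5]
  ex -40 edges ey [-35.0, 35.5]
  ex -5 edges ey [-26.5, 12.5]
  ex 24 edges ey []
  ex 44 edges ey []
side 0.084 uv [[387.0, 159.0], [324.0, 172.0], [345.0, 207.0], [414.0, 192.0]]
  ey -25 edges ex [50.5]
  ey -8 edges ex [-49.5, 49.0]
  ey 8 edges ex [28.0, 49.0]
  ey 25 edges ex [-49.5, 38.5, 49.0]
  ex -40 edges ey []
  ex -5 edges ey []
  ex 24 edges ey []
  ex 44 edges ey []
side 0.05 uv 
  ey -25 edges ex [-1.5, 10.0, 32.5]
  ey -8 edges ex []
  ey 8 edges ex []
  ey 25 edges ex []
  ex -40 edges ey []
  ex -5 edges ey []
  ex 24 edges ey []
  ex 44 edges ey []
```

Call:
{"name": "arm_command", "arguments": {
  "steps": [
    [[0,0,0,5,0,-2,0],[0,0,0,10,0,-4,0],[0,0,0,15,0,-4,0],[0,0,0,15,0,-4,0],[0,0,0,15,0,-4,0],[0,0,0,15,0,-4,0],[0,0,0,15,0,-4,0],[0,0,0,15,0,-4,0],[0,0,0,15,0,-4,0],[0,0,0,15,0,-4,0]]
  ]
}}

```text
t: 48.7
tcp_pos: [0.4803, 0.2709, 0.3134]
ee_rot: [[-0.302, -0.953, -0.0], [-0.953, 0.302, 0.0], [0.0, 0.0, -1.0]]
ft_force: [0.3, -0.8, -0.3]
grip_width: 0.0856
```

```bash
sed -i 's/d\[i\]>80/d[i]>45/; s/("wrist","scene","side"):/("wrist",):/' fin2.py; python3 fin2.py
```

```text
tcp [0.4803 0.2708 0.3136] w 0.0853 t 48.85 f [-0.8 -0.   0.1]
wrist 0.084 uv [[253.0, 21.0], [260.0, 161.0], [367.0, 161.0], [374.0, 21.0]]
  ey -25 edges ex [-49.0, 17.5, 28.5, 38.0, 49.0, 52.0, 58.5, 67.0]
  ey -8 edges ex [-66.5, -63.0, -49.0, 16.0, 18.0, 28.5, 38.0, 49.0, 65.0]
  ey 8 edges ex [-54.5, -49.0, 16.0, 18.0, 28.5, 38.0, 49.0, 52.0]
  ey 25 edges ex [-61.0, -58.5, -52.5, -49.5, 16.5, 28.5, 38.0, 49.0]
  ex -40 edges ey [-56.5, -54.5, -52.0, -47.5, -45.0, -40.5, -36.0, -30.5, -18.5, -9.0, 1.5, 5.5, 16.0, 25.5, 36.0, 45.5, 56.0]
  ex -5 edges ey [-54.5, -29.5, -18.5, -9.5, 1.5, 4.5, 15.5, 25.0, 36.0, 52.0, 55.0]
  ex 24 edges ey [-56.0, -48.5, -33.5, 31.5, 34.5]
  ex 44 edges ey [-54.5, -50.0, -42.5, -39.0, -34.0, 32.0, 35.0]
wrist 0.05 uv 
  ey -25 edges ex [-59.5, -55.0, 16.0, 18.0, 30.0, 40.5, 52.0, 67.0]
  ey -8 edges ex [-55.0, 16.0, 18.5, 30.0, 40.5, 52.0, 63.5]
  ey 8 edges ex [-63.5, -61.0, -59.0, -55.0, 16.0, 18.0, 30.0, 40.5, 52.0, 56.0]
  ey 25 edges ex [-62.5, -59.5, -56.0, 17.0, 30.0, 40.5, 52.0]
  ex -40 edges ey [-53.0, -49.0, -44.0, -38.0, -33.0, -20.0, -10.0, 2.0, 5.5, 18.0, 28.0, 39.5, 44.0]
  ex -5 edges ey [-32.5, -20.5, -10.0, 1.5, 5.0, 17.5, 27.5, 39.5]
  ex 24 edges ey [-36.5, 34.5, 38.0]
  ex 44 edges ey [-54.5, -46.0, -43.0, -37.0, 35.0, 38.5, 48.5]
```

The cross box is flush with a gap of about 1.5 mm. The pair has a 3 mm gap between its boxes and sits about 3 to 4 mm toward +y. I square it up by closing the jaws gently across it.

```bash
python3 - <<'E'
from prof import *
a=np.radians(72.5); ex=np.array([np.cos(a),np.sin(a)]); ey=np.array([-ex[1],ex[0]])
go(arm.get_state(),*(.302*ex-.3767*ey),.12,162.4)
E
```

```text
to [4.501e-01 1.747e-01 1.200e-01 1.624e+02] shift cm [10.07 -0.02 19.35] az 0.03 xyz tilt [ 1.e-04  1.e-04 -1.e+00] j6 end> -51.3
```

Call:
{"name": "arm_command", "arguments": {
  "steps": [
    [[0,0,0,4,0,2,0],[0,0,0,8,0,6,0],[0,0,0,10,0,11,0],[0,0,0,10,0,15,0],[0,0,0,10,0,18,0],[0,0,0,10,0,19.3,0],[0,0,0,10,0,19.3,0],[0,0,0,10,0,19.3,0],[0,0,0,10,0,19.3,0],[0,0,0,10,0,19.3,0]]
  ],
  "grip_force": 20
}}

```text
t: 50.1
tcp_pos: [0.4506, 0.1756, 0.1213]
ee_rot: [[-0.302, -0.953, 0.002], [-0.953, 0.302, 0.0], [-0.001, -0.001, -1.0]]
ft_force: [0.7, 0.4, 0.3]
grip_width: 0.0853
```

Call:
{"name": "arm_command", "arguments": {
  "steps": [
    [[0,0,0,0,0,0.5,0],[0,0,0,0,0,1,0],[0,0,0,0,0,1.6,0],[0,0,0,0,0,2.2,0],[0,0,0,0,0,2.8,0],[0,0,0,0,0,3.4,0],[0,0,0,0,0,4,0],[0,0,0,0,0,4.2,0],[0,0,0,0,0,4.2,0],[0,0,0,0,0,4.2,0]]
  ]
}}

```text
t: 51.35
tcp_pos: [0.4503, 0.1755, 0.0787]
ee_rot: [[-0.302, -0.953, 0.0], [-0.953, 0.302, 0.0], [-0.0, -0.0, -1.0]]
ft_force: [0.5, 0.2, -0.7]
grip_width: 0.0852
```

Call:
{"name": "arm_command", "arguments": {
  "steps": [
    [[0,0,0,0,0,0,0.05],[0,0,0,0,0,0,0.08],[0,0,0,0,0,0,0.11],[0,0,0,0,0,0,0.13],[0,0,0,0,0,0,0.15],[0,0,0,0,0,0,0.17],[0,0,0,0,0,0,0.19],[0,0,0,0,0,0,0.21],[0,0,0,0,0,0,0.22],[0,0,0,0,0,0,0.22]]
  ]
}}

```text
t: 52.6
tcp_pos: [0.449, 0.1756, 0.0784]
ee_rot: [[-0.302, -0.953, -0.002], [-0.953, 0.302, 0.0], [0.0, 0.002, -1.0]]
ft_force: [-5.8, 1.8, 5.2]
grip_width: 0.0667
```

Call:
{"name": "arm_command", "arguments": {
  "steps": [
    [[0,0,0,0,0,0,0.15],[0,0,0,0,0,0,0.08],[0,0,0,0,0,0,0],[0,0,0,0,0,0,0],[0,0,0,0,0,0,0],[0,0,0,0,0,-2,0],[0,0,0,0,0,-6,0],[0,0,0,0,0,-11,0],[0,0,0,0,0,-17,0],[0,0,0,0,0,-23,0]]
  ]
}}

```text
t: 53.85
tcp_pos: [0.4497, 0.1754, 0.3104]
ee_rot: [[-0.302, -0.953, 0.0], [-0.953, 0.302, 0.0], [-0.0, -0.0, -1.0]]
ft_force: [2.2, 0.0, -0.8]
grip_width: 0.0855
```

Call:
{"name": "arm_command", "arguments": {
  "steps": [
    [[0,0,0,-5,0,-0.5,0],[0,0,0,-10,0,-0.5,0],[0,0,0,-10,0,-0.5,0],[0,0,0,-10,0,-0.5,0],[0,0,0,-10,0,-0.5,0],[0,0,0,-10,0,-0.5,0],[0,0,0,-10,0,-0.5,0],[0,0,0,-10,0,-0.5,0],[0,0,0,-10,0,-0.5,0],[0,0,0,-10,0,-0.5,0]]
  ]
}}

```text
t: 55.1
tcp_pos: [0.4803, 0.2708, 0.3135]
ee_rot: [[-0.302, -0.953, 0.0], [-0.953, 0.302, 0.0], [-0.0, -0.0, -1.0]]
ft_force: [-0.1, 0.6, 0.0]
grip_width: 0.0857
```

```bash
cp -r pics/pJ_wrist.npz pics/pJold.npz; python3 fin2.py | grep -A8 "0.084"; python3 - <<'E'
from prof import *
c=dict(np.load("pics/pJ_side.npz"))
for dim,zb in(((.1,.066,.068),.016),): 
    for vm in(60,100,125): print("side all",vm,fit(c,(.4557,.19,72.5),dim,zb,m=mask(c["color"],vm)))
c0=dict(np.load("pics/p5_side.npz"))
# bottom layer and carrier unchanged? difference in the side picture on the visible +x/+y faces of base vs before squeeze
d=np.abs(c["color"].astype(int)-dict(np.load("pics/pI_side.npz"))["color"].astype(int)).sum(2)>90
print("changed px region",[(int(v.min()),int(v.max())) for v in np.nonzero(d[150:260,300:440])],d[150:260,300:440].sum())
E
```

```text
wrist 0.084 uv [[253.0, 21.0], [260.0, 161.0], [367.0, 161.0], [374.0, 21.0]]
  ey -25 edges ex [-49.0, 18.0, 29.0, 38.0, 49.0, 58.0, 67.0]
  ey -8 edges ex [-66.5, -63.0, -49.0, 16.0, 18.0, 29.0, 38.0, 49.0, 59.5, 65.0]
  ey 8 edges ex [-54.5, -49.0, 16.0, 18.0, 29.0, 38.0, 49.0, 52.0]
  ey 25 edges ex [-65.5, -61.0, -58.0, -52.5, -49.0, 16.0, 18.0, 29.0, 38.0, 49.0]
  ex -40 edges ey [-56.5, -54.5, -52.0, -47.5, -45.0, -40.5, -36.0, -30.5, -19.0, -9.5, 0.5, 2.5, 13.0, 22.5, 33.0, 36.0, 38.5, 56.0]
  ex -5 edges ey [-54.5, -30.5, -19.0, -9.5, 2.5, 12.5, 22.0, 33.0, 51.0]
  ex 24 edges ey [-48.5, -33.5, 31.5, 34.5]
  ex 44 edges ey [-54.5, -50.0, -39.0, -34.0, 32.0, 35.0]
side all 60 (array([ 0.44653887,  0.19935724, 65.71482087]), np.float64(0.06730419695968275), np.float32(3061.0))
side all 100 (array([ 0.45531818,  0.1906035 , 71.58857072]), np.float64(0.01952247191011236), np.float32(2580.0))
side all 125 (array([ 0.45643472,  0.18969386, 70.81992244]), np.float64(0.036180188367481825), np.float32(2355.0))
changed px region [(20, 92), (64, 97)] 100
```

```bash
python3 - <<'E'
from prof import *
a=np.radians(72.5); ex=np.array([np.cos(a),np.sin(a)]); ey=np.array([-ex[1],ex[0]])
def face(n,origin,d,w):
    c=dict(np.load(f"pics/{n}_side.npz")); o=np.array([.4557,.19])
    cor=np.array([[*(o+origin+t*d),z] for t,z in((-w,.048),(w,.048),(w,.010),(-w,.010))])
    H=cv2.getPerspectiveTransform(proj(c,cor).astype(np.float32),np.float32([[0,0],[300,0],[300,110],[0,110]]))
    return cv2.cvtColor(cv2.warpPerspective(c["color"],H,(300,110)),cv2.COLOR_RGB2GRAY).astype(np.float32)
for nm,og,d,w in(("+y face",.033*ey,ex,.055),("+x face",.05*ex,ey,.036)):
    ref=face("p1",og,d,w)[:75]
    for n in("p5","p9","pI","pJ"):
        f=face(n,og,d,w)[:75]; out=[]
        for s0,s1 in((20,140),(150,280)):
            r=cv2.matchTemplate(f,np.ascontiguousarray(ref[8:68,s0:s1]),cv2.TM_CCOEFF_NORMED); _,m,_,l=cv2.minMaxLoc(r); out.append((round((l[0]-s0)*2*w*1e3/300,1),round((l[1]-8)*.35,1),round(m,2)))
        print(nm,n,out)
E
```

```text
+y face p5 [(0.0, 0.0, 0.99), (0.4, -0.3, 0.74)]
+y face p9 [(0.0, 0.0, 0.99), (0.7, -0.3, 0.75)]
+y face pI [(0.0, 0.3, 0.98), (0.0, 0.0, 0.7)]
+y face pJ [(0.0, 0.0, 0.99), (0.0, -0.3, 0.7)]
+x face p5 [(0.0, 0.0, 1.0), (0.0, 0.0, 0.99)]
+x face p9 [(0.2, -0.3, 1.0), (0.0, 0.0, 0.99)]
+x face pI [(0.5, 1.0, 0.94), (0.2, 2.1, 0.93)]
+x face pJ [(0.2, 2.1, 0.93), (0.5, 1.8, 0.93)]
```

```bash
python3 -c "
from cell import arm
print(arm.hand_in())"
```

```text
the job is handed in; nothing more can be done
None
```

The second layer is complete and handed in at about 55 s of the 72 s allowed. Two boxes sit side by side across the bottom crosswise box, and the third lies crosswise at the other end.

**Trouble on the way:** on the first try the third box caught the edge of the pair and tilted in the jaws. The wrist force was 52 N at its last reading, against the 120 N limit. I could not tell how much of it fell on the gripper's body, which may press with no more than 40 N. I set the box upright on the bench, took it again and placed it without contact. I then closed the jaws lightly across the pair to close and centre it. During that the force read about 8 N.

**Last checks (wrist camera):**
- **Gaps:** the pair is closed up to within about 1 to 2 mm, and the gap to the crosswise box is about 1.5 mm.
- **Flush:** the new layer spans 98 mm along the carrier against 100 mm nominal. One side of the pair lies about 3 mm inside the crosswise box's end, and the other is within 1 mm.
- **Bottom layer:** pictures from before and after show no sideways shift above 0.5 mm. The match was poorer (0.70 to 0.75) on half of the +y face. On the +x face it showed an apparent 2 mm vertical shift, which I put down to the new box and its shadow.
- **Not confirmed:** whole-stack fits disagreed. The best side-camera fit landed within about 1 mm and 1° of the expected pose, but others were off by several degrees. The scene camera's view was blocked by the arm at the only whole-stack fit I made with it.
- **Not viewed or checked:** all 12 pictures were used up, so I judged the finished stack from measurements alone. I did not check the hex key, jaw insert and pen separately. No move was planned to touch them.

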